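# Stand the press post on the glued boards, heavy end down

## Task

A steel slug is hidden in one end of the press post lying in its wooden cradle. Lift the post by its middle to feel which end is the heavy one, then stand it upright, heavy end down, on the red mark on top of the pile of glued boards under the lamp, and let go. The pile's height is not known: lower the post gently until it touches before letting go, never drop it or let it topple, do not bump the lamp, and leave the glue bottle, jar, screwdriver and wood offcut where they are.

Things in the scene. Friction and masses are not known exactly. Their poses are not given: they have to be found in the camera images.
- post: Pale-wood octagonal bar, blue band near each end, 150 mm long, 34 mm across flats, 0.27 kg. Origin at its middle, x axis along it. Ends look alike, domed (radius 75 mm). A hidden steel slug, in the +x or -x end (it varies), puts the centre of mass 27 mm off the middle: a pull of 0.07 N m when held by the middle. Heavy end down it stands by itself, rights small leans; heavy end up it falls over.
- cradle: Fixed wooden cradle: base 150 x 75 x 10 mm with two vee blocks, 18 mm thick, centred 50 mm either side of its middle, in which the post lies level, its axis 65 mm above the table. Blocks reach 66 mm up and 31 mm to each side; between them (82 mm) the post is free all round. Origin under the middle of the base, on the table; x axis along the post, z up.
- station: Fixed glue-up station: base 265 x 180 x 10 mm with a pile of 130 x 130 mm boards. Origin on the table under the pile's middle; x points away from the robot within 0.25 rad, z up. The pile's rigid, level top is 20 to 45 mm above the table, different each time. Straight above the origin, on the top board, a 46 mm red square: the mark. A column 14 mm thick, 300 mm high, at x = +145 mm.
- lamp: Fixed white round lamp head over the mark: 60 mm in diameter, 22 mm high, underside 290 mm above the table. Origin at the middle of the underside, axes as the station's. A 14 mm wide arm joins it along +x to the column. No room for a gripper straight above the standing post: come in from the side, the tool leaning.
- glue: White glue bottle with red cap, 52 mm in diameter, 130 mm high, standing. Origin under its base. Leave alone.
- jar: Jar with blue cap, 56 mm in diameter, 55 mm high, standing. Origin under its base. Leave alone.
- driver: Screwdriver lying on the mat, handle towards its -x. Leave alone.
- offcut: Flat pale-wood offcut, 90 x 70 x 12 mm, lying on the mat. Origin under its middle. Leave alone.
There are look-alikes about, which are no part of the job. Of the things that look like the cradle, the smaller one is meant. What is shaped like the post but purple is not meant.

How it is judged:
By the outcome, as a careful person would: the job done as asked, in the order asked, and still so for the second after the job is handed in, with the robot touching nothing.
It also fails if it takes over 72 s, if anything falls off the work surface, if the arm or the gripper's body presses on something with over 40 N, if the wrist force passes 120 N, or if a joint passes its speed limit or range.

## Robot

A 6-joint arm with a two-finger parallel gripper is mounted at the origin on the work surface. World frame = base frame: x ahead of the robot, y to its left, z up, the work surface at z = 0. Lengths are in m, angles in degrees, forces in N, time in s.
With the tool pointing down it reaches from about 0.4 to 0.825 m from the base axis. Payload 7 kg.
Tool frame: the origin (TCP) lies at the very end of the fingers, on their centre line; the grasp point (between the pads) lies 19 mm behind it; z points along the fingers, y is the line along which they close (so a half turn about z gives the same grasp; the last joint's range is limited). The gripper opens to 88 mm and grips with 3 to 60 N. Pads are 19 mm wide; open, the fingers measure 130 mm over their backs; the gripper's body (78 mm by 193 mm) begins 47 mm behind the grasp point.
Start: joints at [83.142, 20.546, 0.682, 0, -70.136, -16.507], TCP at [0.268, 0.62, 0.227] pointing down, gripper open.
Joint ranges: [-176.03, 176.03], [-82.01, 121.73], [-58.28, 71.71], [-173.87, 95.51], [-174.79, -0.11], [-173.66, 173.66]. Speed limits (degrees/s): [136.94, 136.94, 172.46, 180, 180, 180].

## Interface

Orientations are given as [roll, pitch, yaw] about the fixed x, y, z axes, in that order (R = Rz(yaw) Ry(pitch) Rx(roll)).
In Python, from plant import get_state, capture, close_job, regions_of gives the robot as it stands.
- The arm moves only by the tool jog_arm, never from a script. Its argument "moves" is a list of rows, each a list of 3 entries, a list of its own where there are three numbers: the shift along the tool's x, y, z in cm, then the turn about the tool's z in degrees, then the finger opening in cm, from 0 to 8.76. A call has 1 to 12 rows; each row shifts and turns the commanded pose from where the row before left it, along the tool's axes as they then stand; what a row does not reach is not made up. A row lasts 1/8 s, in which the tool goes at most 62.5 mm and 10.7 degrees, less where a joint would pass 70% of its speed; a pose out of reach is approached as far as the arm can. A call is refused whole if a number of a shift passes 6.25 or a number of a turn 10.7, either way. A call with a gripper value outside its range is refused whole. The fingers move at their own pace and stop on an object; "newtons" is the grip in N (left out, the last holds). Time passes only in rows, so rows that do not move let the fingers close. It gives the time, the measured TCP pose, the force, the opening and the grip force at its end, in the units of the state.
- get_state(): the state, without advancing time (a new reading comes with each control period).
- capture(name): name is "scene" or "top" or "wrist"; returns a dict with "pixels" (420x560x3 uint8, blue, green, red), "mtx" (3x3 intrinsics, pixels), "world_from_camera" (4x4, takes a point from camera to world coordinates); the wrist camera has in their place "hand_eye" (4x4, takes a point from camera to tool coordinates, whose origin is the TCP and whose axes are the flange's). Camera axes: x right, y down, z forward; pixel columns grow to the right and rows downward; lengths in m; the calibration is good to about 2 mm. A picture is of the moment at which its call begins: read the wrist's pose just before it. There is no depth.
- close_job(): hands the job in; it is judged then, once.
Trained networks look in a picture, given as the dict that the camera call returned (one of the last four; its "shot" number tells which), for a name from the list of things; names that differ only in an ending like _2 or _b are one class to them, and where a whole thing is asked for, a point or a joint stands for the part that bears it (a point fixed in the world has none). Each returns a list of dicts, best first, with "confidence" (0 to 1); they miss things now and then, are a little off and sometimes report something else, mostly with a low value. They report only what shows in the picture. A call takes as long as a camera call. They do not tell look-alikes from the thing itself.
- regions_of(picture, thing): "pixels" (420x560 bool, what is visible of it) and "pixel" ([column, row] in pixels, amid what is visible of it).
The state is a dict: "time_s": time; "joints": joint angles; "qd": joint speeds; "joint_torque": joint torques, N m; "tcp_pos": TCP position; "eef_rot": TCP orientation; "contact_force": force on the tool from outside, world axes, zero at the start; "moment": the same for the moment, N m; "gripper_width": finger opening in m; "gripper_force": force on a finger pad.
Only numpy, scipy, OpenCV 4.12 (cv2) and the standard library are available. Lean on these libraries where they do the work, as an engineer would, in place of code of your own. Each camera call takes 0.05 s, during which the arm holds its last target. There are 200 camera calls.

## Working session

There is one attempt and no reset: what is moved stays moved. The work goes in short steps, Python scripts to look and compute and a tool call to move; the robot and the scene stay as the last step left them, time stands still between calls to the robot, and variables do not carry over. Pictures are saved under pics/ and viewed, at most 10 in all, crops included, and the job is handed in when it is done.

Besides the shell and the picture viewer there is one more tool, called after "Call:" as name(argument=value, ...), one argument or row to a line, values as JSON. jog_arm: Moves the arm, as the interface text tells. Its arguments: {"type":"object","properties":{"moves":{"type":"array"},"newtons":{"type":"number"}},"required":["moves"]}

```bash
mkdir -p pics; ls; cat > h.py <<'E'
import numpy as np, cv2
from plant import get_state, capture, close_job, regions_of
from scipy.spatial.transform import Rotation as R
def cam(p,st=None):
    if 'world_from_camera' in p: return np.array(p['world_from_camera'])
    T=np.eye(4);T[:3,:3]=R.from_euler('xyz',st['eef_rot'],degrees=True).as_matrix();T[:3,3]=st['tcp_pos']
    return T@np.array(p['hand_eye'])
def ray(p,T,px,z):
    d=T[:3,:3]@np.linalg.inv(p['mtx'])@[px[0],px[1],1]
    return T[:3,3]+d*(z-T[2,3])/d[2]
def proj(p,T,X):
    c=np.linalg.inv(T)@np.append(X,1); u=np.array(p['mtx'])@c[:3]; return u[:2]/u[2]
E
python3 - <<'E'
from h import *
print(get_state())
for n in('scene','top'):
    p=capture(n);cv2.imwrite(f'pics/{n}0.png',p['pixels']);T=cam(p);print(n,T.round(3).tolist(),np.array(p['mtx']).round(1).tolist())
    for t,z in(('post',.065),('cradle',.03),('station',.03),('lamp',.3),('glue',.06),('jar',.03),('driver',.01),('offcut',.01)):
        for r in regions_of(p,t)[:3]:
            m=r['pixels'].astype(np.uint8);rc=cv2.minAreaRect(cv2.findNonZero(m))
            print(t,round(r['confidence'],2),np.round(r['pixel']),m.sum(),ray(p,T,r['pixel'],z).round(3),np.round(cv2.boxPoints(rc)).tolist())
E
```

```text
pics
{'time_s': 0.0, 'joints': array([ 8.31410781e+01,  2.05903767e+01,  6.32725587e-01, -2.00886441e-02,
       -7.01356693e+01, -1.65069726e+01]), 'qd': array([ 0.01269041,  0.0225944 , -0.01521378,  0.002971  ,  0.01529678,
        0.00153017]), 'joint_torque': array([-7.89829355e-04, -5.82722139e+01,  2.93066561e+01,  6.99742377e+00,
        6.92790709e-03, -1.52407133e-04]), 'tcp_pos': array([0.26753492, 0.61917417, 0.22562677]), 'eef_rot': array([ 1.79905160e+02, -8.41162380e-03, -2.33727289e+01]), 'contact_force': array([-0.7741079 ,  0.12630853,  0.50294774]), 'moment': array([ 0.02140414, -0.01952093,  0.02528461]), 'gripper_force': 0.0, 'gripper_width': 0.08799839030918408}
scene [[-0.172, 0.602, -0.78, 1.503], [0.985, 0.094, -0.145, 0.147], [-0.014, -0.793, -0.609, 0.971], [0.0, 0.0, 0.0, 1.0]] [[539.3, 0.0, 273.2], [0.0, 539.3, 208.5], [0.0, 0.0, 1.0]]
post 0.71 [192. 273.] 884 [ 0.623 -0.216  0.065] [[164.0, 279.0], [165.0, 265.0], [228.0, 269.0], [227.0, 284.0]]
post 0.67 [205. 177.] 518 [ 0.222 -0.296  0.065] [[181.0, 178.0], [184.0, 167.0], [229.0, 179.0], [226.0, 190
[... 1870 characters left out ...]
.0, 182.0], [318.0, 185.0]]
station 0.57 [185. 156.] 5684 [0.662 0.271 0.03 ] [[141.0, 195.0], [158.0, 92.0], [231.0, 104.0], [214.0, 208.0]]
lamp 0.87 [165. 149.] 867 [0.629 0.252 0.3  ] [[149.0, 168.0], [150.0, 94.0], [174.0, 94.0], [173.0, 168.0]]
glue 0.54 [269. 118.] 370 [0.777 0.014 0.06 ] [[261.0, 102.0], [278.0, 102.0], [278.0, 127.0], [261.0, 127.0]]
jar 0.79 [271. 162.] 283 [0.649 0.008 0.03 ] [[262.0, 156.0], [279.0, 156.0], [279.0, 175.0], [262.0, 175.0]]
driver 0.71 [292. 243.] 309 [ 0.402 -0.063  0.01 ] [[247.0, 247.0], [310.0, 237.0], [311.0, 245.0], [249.0, 255.0]]
offcut 0.92 [272. 197.] 682 [0.542 0.002 0.01 ] [[259.0, 186.0], [282.0, 182.0], [287.0, 212.0], [264.0, 216.0]]
```

View pics/scene0.png

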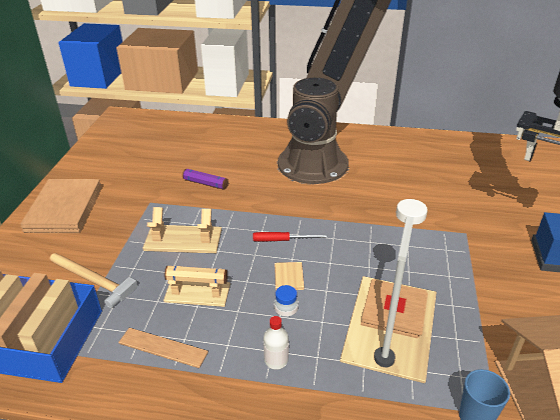

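View pics/top0.png

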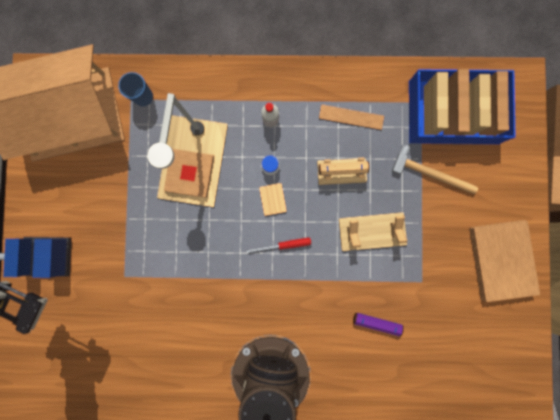

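The post is in the small cradle at scene px (192,273) and top px (343,169). The red mark is at scene (395,304) and top (188,173), with the lamp head at top (160,155). Next I measure the mark and lamp, and test the turn entry's form with a zero-size move.

```bash
python3 - <<'E'
from h import *
from scipy.optimize import least_squares
P={}
for n,box in(('scene',(370,280,425,330)),('top',(165,155,215,195))):
    p=capture(n);T=cam(p);a=p['pixels'].astype(int)
    m=(a[...,2]>120)&(a[...,1]<70)&(a[...,0]<80);k=np.zeros_like(m);x0,y0,x1,y1=box;k[y0:y1,x0:x1]=1;m&=k
    q=cv2.findNonZero(m.astype(np.uint8));rc=cv2.minAreaRect(q)
    P[n]=(p,T,rc[0]);print(n,m.sum(),rc)
    for z in(.02,.03,.045):print(z,ray(p,T,rc[0],z).round(4))
    for t in('post','lamp'):
      for r in regions_of(p,t):
        mm=r['pixels'].astype(np.uint8);print(t,r['confidence'],cv2.minAreaRect(cv2.findNonZero(mm)))
s=least_squares(lambda X:np.r_[proj(*P['scene'][:2],X)-P['scene'][2],proj(*P['top'][:2],X)-P['top'][2]],[.65,.26,.03])
print('mark',s.x,s.fun)
p,T,_=P['top'];
b=p['pixels'][85:215,130:240];cv2.imwrite('pics/c.png',np.hstack([cv2.resize(b,None,fx=3.4,fy=3.4,interpolation=2),cv2.resize(p['pixels'][145:200,305:385],(400,442),interpolation=2)]))
E
```

```text
scene 163 ((394.45361328125, 303.3829040527344), (19.4862060546875, 14.108293533325195), 12.094757080078125)
0.02 [0.6022 0.2647 0.02  ]
0.03 [0.6117 0.2635 0.03  ]
0.045 [0.6259 0.2616 0.045 ]
post 0.9 ((205.49998474121094, 178.5), (45.354156494140625, 11.399173736572266), 14.03624439239502)
post 0.74 ((195.96510314941406, 274.1982421875), (62.37208557128906, 14.781534194946289), 2.862405300140381)
post 0.31 ((196.98184204101562, 292.9993591308594), (63.630672454833984, 24.31120491027832), 2.0825653076171875)
lamp 0.61 ((412.0, 228.5), (59.0, 30.0), 90.0)
top 165 ((187.989990234375, 172.5699920654297), (12.869343757629395, 12.727922439575195), 8.130102157592773)
0.02 [0.614  0.2637 0.02  ]
0.03 [0.6125 0.2613 0.03  ]
0.045 [0.6103 0.2576 0.045 ]
post 0.9 ((343.9771423339844, 168.18020629882812), (12.75322151184082, 50.656654357910156), 85.91438293457031)
post 0.82 ((377.9117736816406, 324.85296630859375), (52.63022994995117, 13.339459419250488), 14.03624439239502)
lamp 0.76 ((161.0, 131.0), (74.0, 26.0), 90.0)
mark [0.6122989  0.26261685 0.03035054] [-0.34954404  0.0542795  -0.46436549  0.03845631]
```

Call:
jog_arm(
  moves=[
    [[0,0,0],[0,0,0],8.76],
  ],
)

```text
validation failed for argument at $.mo...
```

View pics/c.png

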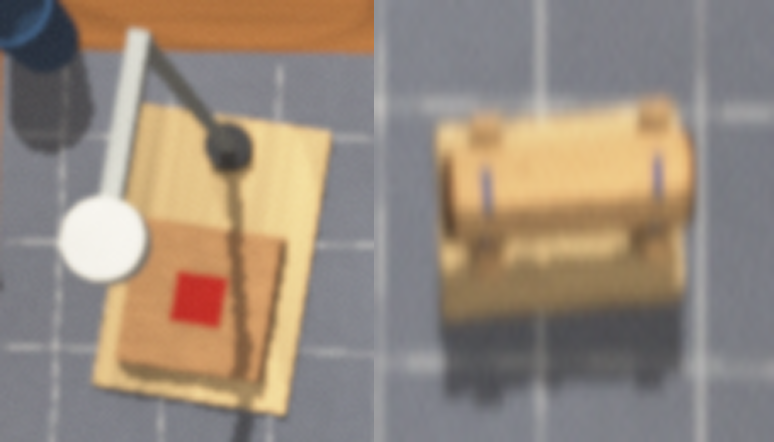

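The mark is at about (0.612, 0.262, 0.030), and both views agree on it. The list form of the turn was refused, so I'll use a single number. The post is at about (0.62, -0.21). I approach it first.

Call:
jog_arm(
  moves=[
    [[0,0,0],0,8.76],
  ],
)

```text
time_s: 1.32
tcp_pos: [0.2677, 0.6196, 0.2266]
eef_rot: [-180.0, 0.0, -23.4]
contact_force: [0.1, -0.6, -0.4]
gripper_width: 0.0878
gripper_force: 0.0
```

```bash
cat >> h.py <<'E'
def to(target,yaw=None):
    """shift in tool axes (cm) to a world TCP target"""
    s=get_state();M=R.from_euler('xyz',s['eef_rot'],degrees=True).as_matrix()
    print('t',round(s['time_s'],2),'tcp',s['tcp_pos'].round(4),'rpy',s['eef_rot'].round(2),'q',s['joints'].round(1),'F',s['contact_force'].round(1),'M',s['moment'].round(3),'w',round(s['gripper_width'],4),s['gripper_force'])
    print('tool x,y,z in world',M.T.round(3).tolist());print('shift cm',(M.T@(np.array(target)-s['tcp_pos'])*100).round(2))
E
python3 - <<'E'
from h import *
p=capture('top');T=cam(p)
r=max((r for r in regions_of(p,'post') if r['pixel'][1]<250),key=lambda r:r['confidence'])
c,(w,h),a=cv2.minAreaRect(cv2.findNonZero(r['pixels'].astype(np.uint8)))
print(c,w,h,a); A=ray(p,T,c,.065+.01)
d=np.array([np.cos(np.radians(a)),np.sin(np.radians(a))])
if h>w:d=np.array([-d[1],d[0]])
B=ray(p,T,np.array(c)+20*d,.075);print(A,np.degrees(np.arctan2(*(B-A)[1::-1])), 'len',max(w,h)*np.linalg.norm(B-A)/20)
to([A[0],A[1],.20])
E
```

```text
(344.9345397949219, 168.115966796875) 13.961749076843262 52.596641540527344 85.76361083984375
[ 0.62528863 -0.21211945  0.075     ] 95.04872330488749 len 0.15429010782231253
t 1.43 tcp [0.2677 0.6196 0.2266] rpy [180.     0.   -23.36] q [ 83.1  20.5   0.7  -0.  -70.1 -16.5] F [ 0.4 -0.1  0.6] M [ 0.001  0.048 -0.004] w 0.0875 0.0
tool x,y,z in world [[0.918, -0.397, -0.0], [-0.397, -0.918, 0.0], [-0.0, -0.0, -1.0]]
shift cm [65.81 62.17  2.66]
```

Call:
jog_arm(
  moves=[
    [[3.5,4.1,0],0,8.76],
    [[3.5,4.1,0],0,8.76],
    [[3.5,4.1,0],0,8.76],
    [[3.5,4.1,0],0,8.76],
    [[3.5,4.1,0],0,8.76],
    [[3.5,4.1,0],0,8.76],
    [[3.5,4.1,0],0,8.76],
    [[4.1,3.4,0],0,8.76],
    [[4.1,3.4,0],0,8.76],
    [[4.1,3.4,0],0,8.76],
    [[4.1,3.4,0],0,8.76],
    [[4.1,3.4,0],0,8.76],
  ],
)

```text
time_s: 2.92
tcp_pos: [0.5003, 0.02, 0.227]
eef_rot: [-180.0, -0.0, -23.4]
contact_force: [1.1, 1.8, 0.3]
gripper_width: 0.0875
gripper_force: 0.0
```

Call:
jog_arm(
  moves=[
    [[4.1,3.4,0],0,8.76],
    [[4.1,3.4,0],0,8.76],
    [[4.1,3.4,0],0,8.76],
    [[4.1,3.4,0],0,8.76],
    [[4.1,3.4,0],0,8.76],
    [[0,0,0],10.2,8.76],
    [[0,0,0],10.2,8.76],
    [[0,0,0],10.2,8.76],
    [[0,0,0],10.2,8.76],
    [[0,0,0],10.2,8.76],
    [[0,0,0],10.2,8.76],
  ],
)

```text
time_s: 4.3
tcp_pos: [0.6204, -0.2158, 0.2266]
eef_rot: [-180.0, -0.0, -84.9]
contact_force: [0.5, 0.3, 0.5]
gripper_width: 0.0876
gripper_force: 0.0
```

```bash
python3 - <<'E'
from h import *
to([.625,-.212,.16])
s=get_state();p=capture('wrist');cv2.imwrite('pics/w1.png',p['pixels']);T=cam(p,s)
for r in regions_of(p,'post'):
  c,(w,h),a=cv2.minAreaRect(cv2.findNonZero(r['pixels'].astype(np.uint8)))
  d=np.array([np.cos(np.radians(a)),np.sin(np.radians(a))])
  if h>w:d=np.array([-d[1],d[0]])
  A=ray(p,T,c,.072);E=[ray(p,T,np.array(c)+k*max(w,h)/2*d,.065) for k in(-1,1)]
  print(r['confidence'],c,w,h,a,A,E,np.degrees(np.arctan2(*(E[1]-E[0])[1::-1])),np.linalg.norm(E[1]-E[0]))
E
```

```text
t 4.3 tcp [ 0.6204 -0.2158  0.2266] rpy [-180.    -0.   -84.9] q [ -2.2  18.8  -1.8   0.  -69.3   7.3] F [0.5 0.3 0.5] M [ 0.049 -0.031 -0.001] w 0.0876 0.0
tool x,y,z in world [[0.089, -0.996, 0.0], [-0.996, -0.089, -0.0], [0.0, -0.0, -1.0]]
shift cm [-0.33 -0.5   6.66]
0.6 (271.5, 200.5) 161.0 39.0 90.0 [ 0.62737045 -0.21058328  0.072     ] [array([ 0.63333213, -0.28101716,  0.065     ]), array([ 0.62048097, -0.12559607,  0.065     ])] 94.72681022865288 0.15595149857928467
```

View pics/w1.png

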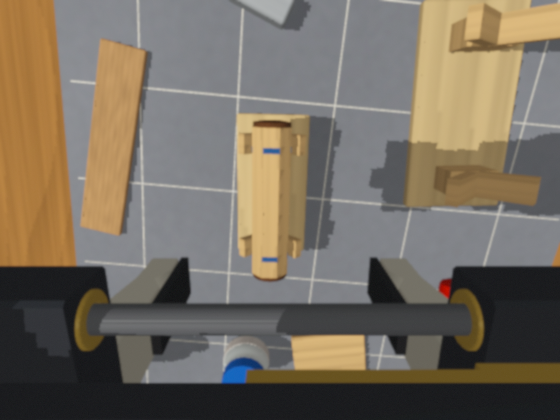

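The wrist view shows the post in the small cradle, centred at px (271,200) with bands at rows 150 and 259. It is parallel to tool x and measures 154 mm, which fits. I go down and grip the middle.

Call:
jog_arm(
  moves=[
    [[-0.4,-0.65,4],0,8.76],
    [[0,0,4],0,8.76],
    [[0,0,4],0,8.76],
    [[0,0,3],0,8.76],
    [[0,0,2],0,8.76],
    [[0,0,1],0,8.76],
    [[0,0,0],0,8.76],
  ],
  newtons=40,
)

```text
time_s: 5.28
tcp_pos: [0.6262, -0.2112, 0.0462]
eef_rot: [179.9, 0.0, -84.5]
contact_force: [-0.2, 0.9, -0.6]
gripper_width: 0.0878
gripper_force: 0.0
```

Call:
jog_arm(
  moves=[
    [[0,0,0],0,2.5],
    [[0,0,0],0,2.5],
    [[0,0,0],0,2.5],
    [[0,0,0],0,2.5],
    [[0,0,0],0,2.5],
    [[0,0,0],0,2.5],
  ],
  newtons=40,
)

```text
time_s: 6.02
tcp_pos: [0.6277, -0.2111, 0.047]
eef_rot: [-179.9, -0.0, -84.6]
contact_force: [-0.6, 0.2, 0.9]
gripper_width: 0.034
gripper_force: 39.9
```

```bash
python3 - <<'E'
from h import *
to([.6265,-.211,.046])
E
```

```text
t 6.03 tcp [ 0.6277 -0.2111  0.047 ] rpy [-1.7986e+02 -2.0000e-02 -8.4550e+01] q [ -1.7  28.1 -13.    0.  -48.8   7.2] F [-0.6  0.2  0.9] M [-0.046  0.867 -0.252] w 0.034 39.921966267284006
tool x,y,z in world [[0.095, -0.995, 0.0], [-0.995, -0.095, -0.002], [0.002, -0.0, -1.0]]
shift cm [-0.02  0.12  0.1 ]
```

Gripped on the 34 mm flats. I lift it to weigh it.

Call:
jog_arm(
  moves=[
    [[0,0,-1],0,2.5],
    [[0,0,-2],0,2.5],
    [[0,0,-2],0,2.5],
    [[0,0,0],0,2.5],
    [[0,0,0],0,2.5],
    [[0,0,0],0,2.5],
    [[0,0,0],0,2.5],
  ],
)

```text
time_s: 6.9
tcp_pos: [0.626, -0.2111, 0.0957]
eef_rot: [179.9, 0.0, -84.6]
contact_force: [-0.1, 0.6, -2.5]
gripper_width: 0.0336
gripper_force: 39.7
```

```bash
python3 - <<'E'
from h import *
to([.6265,-.211,.046])
L=[]
for i in range(6):
    s=get_state();p=capture('wrist');L.append(np.r_[s['contact_force'],s['moment']])
L=np.array(L);print(L.mean(0).round(3),L.std(0).round(3))
s=get_state();T=cam(p,s);cv2.imwrite('pics/w2.png',p['pixels'])
for r in regions_of(p,'post'):print(r['confidence'],cv2.minAreaRect(cv2.findNonZero(r['pixels'].astype(np.uint8))))
E
```

```text
t 6.9 tcp [ 0.626  -0.2111  0.0957] rpy [ 1.7992e+02  1.0000e-02 -8.4570e+01] q [ -1.8  25.1 -10.4  -0.  -54.5   7.2] F [-0.1  0.6 -2.5] M [ 0.138 -0.076  0.029] w 0.0336 39.71713144797832
tool x,y,z in world [[0.095, -0.996, -0.0], [-0.996, -0.095, 0.001], [-0.001, 0.0, -1.0]]
shift cm [-0.   -0.06  4.97]
[ 0.032  0.256 -2.66   0.147 -0.042  0.007] [0.388 0.381 0.431 0.014 0.023 0.015]
0.97 ((280.9081115722656, 248.45135498046875), (90.69640350341797, 243.53880310058594), 1.3322198390960693)
0.51 ((279.5, 184.5), (147.0, 111.0), 90.0)
0.5 ((523.4420776367188, 365.5550231933594), (25.22047996520996, 36.257205963134766), 12.804265975952148)
```

View pics/w2.png

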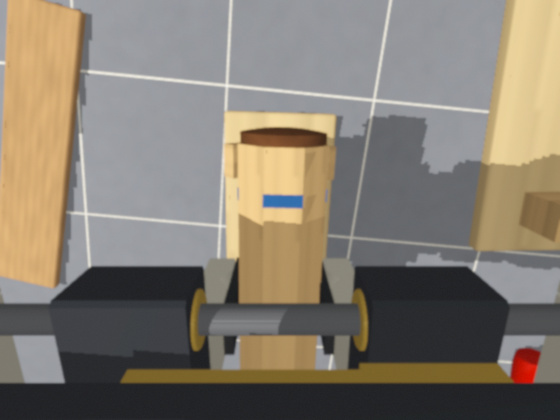

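Weight is 2.66 N and Mx is about +0.15, which puts the heavy end at -y (tool +x). I set the post back in the cradle and release. Then, with the gripper empty, I check how the tool can be made to lean.

Call:
jog_arm(
  moves=[
    [[0,0,2],0,2.5],
    [[0,0,2],0,2.5],
    [[0,0,0.8],0,2.5],
    [[0,0,0.1],0,2.5],
    [[0,0,0],0,8.76],
    [[0,0,0],0,8.76],
    [[0,0,0],0,8.76],
    [[0,0,0],0,8.76],
    [[0,0,-4],0,8.76],
    [[0,0,-6],0,8.76],
    [[0,0,-6],0,8.76],
  ],
)

```text
time_s: 8.62
tcp_pos: [0.6261, -0.2112, 0.2092]
eef_rot: [180.0, -0.0, -84.6]
contact_force: [1.1, -0.5, -0.3]
gripper_width: 0.0875
gripper_force: 0.0
```

Call:
jog_arm(
  moves=[
    [[0,-6,0],0,8.76],
    [[0,-6,0],0,8.76],
    [[0,-6,0],0,8.76],
    [[0,-6,0],0,8.76],
    [[0,-6,0],0,8.76],
    [[0,-6,0],0,8.76],
  ],
)

```text
time_s: 9.38
tcp_pos: [0.9695, -0.178, 0.2074]
eef_rot: [-179.9, -0.0, -84.5]
contact_force: [2.9, -0.3, 0.5]
gripper_width: 0.0876
gripper_force: 0.0
```

```bash
python3 - <<'E'
from h import *
to([.6265,-.211,.2])
E
```

```text
t 9.38 tcp [ 0.9695 -0.178   0.2074] rpy [-1.7993e+02 -3.0000e-02 -8.4540e+01] q [  0.8  57.4  65.2   0.  -97.7   4.6] F [ 2.9 -0.3  0.5] M [ 0.054 -0.412 -0.002] w 0.0876 0.0
tool x,y,z in world [[0.095, -0.995, 0.001], [-0.995, -0.095, -0.001], [0.001, -0.0, -1.0]]
shift cm [2.000e-02 3.446e+01 7.000e-01]
```

Call:
jog_arm(
  moves=[
    [[0,-6,0],0,8.76],
    [[0,-6,0],0,8.76],
    [[0,-6,0],0,8.76],
  ],
)

```text
time_s: 9.75
tcp_pos: [1.0435, -0.1455, 0.1724]
eef_rot: [-174.0, -2.2, -84.7]
contact_force: [-0.4, 0.0, 0.3]
gripper_width: 0.0878
gripper_force: 0.0
```

```bash
python3 - <<'E'
from h import *
to([.6265,-.211,.2])
E
```

```text
t 9.75 tcp [ 1.0435 -0.1455  0.1724] rpy [-173.97   -2.21  -84.67] q [  3.3  63.   71.6   2.  -92.5   2.4] F [-0.4  0.   0.3] M [ 0.139  0.29  -0.022] w 0.0878 0.0
tool x,y,z in world [[0.093, -0.995, 0.039], [-0.99, -0.096, -0.105], [0.108, -0.028, -0.994]]
shift cm [ 2.76 41.62 -7.06]
```

Call:
jog_arm(
  moves=[
    [[0,6,0],0,8.76],
    [[0,6,0],0,8.76],
    [[0,0,0],0,8.76],
  ],
)

```text
time_s: 10.12
tcp_pos: [0.956, -0.1547, 0.1646]
eef_rot: [-174.5, -2.1, -84.7]
contact_force: [0.9, 0.4, 1.7]
gripper_width: 0.0875
gripper_force: 0.0
```

```bash
python3 - <<'E'
from h import *
to([.6265,-.211,.2])
E
```

```text
t 10.12 tcp [ 0.956  -0.1547  0.1646] rpy [-174.52   -2.14  -84.7 ] q [  3.   48.4  40.5   2.  -76.5   2.1] F [0.9 0.4 1.7] M [ 0.132  0.051 -0.027] w 0.0875 0.0
tool x,y,z in world [[0.092, -0.995, 0.037], [-0.991, -0.096, -0.095], [0.099, -0.028, -0.995]]
shift cm [ 2.69 32.85 -6.61]
```

The tilt comes from pushing past reach, and it sticks. So I can ratchet the lean to about 45° and grip the octagon on its slanted flats.

Call:
jog_arm(
  moves=[
    [[-5.8,0,0],0,5.5],
    [[0,-6,0],0,5.5],
    [[0,-6,0],0,5.5],
    [[0,-6,0],0,5.5],
    [[0,-6,0],0,5.5],
  ],
)

```text
time_s: 10.75
tcp_pos: [1.0918, -0.0691, 0.1582]
eef_rot: [-169.0, -3.6, -84.9]
contact_force: [-0.3, -1.1, -0.5]
gripper_width: 0.0554
gripper_force: 0.0
```

```bash
python3 - <<'E'
from h import *
to([.6265,-.211,.2])
E
```

```text
t 10.75 tcp [ 1.0918 -0.0691  0.1582] rpy [-169.04   -3.56  -84.86] q [  7.9  64.5  71.6   4.  -86.3  -2.3] F [-0.3 -1.1 -0.5] M [0.242 0.569 0.024] w 0.0554 0.0
tool x,y,z in world [[0.089, -0.994, 0.062], [-0.977, -0.1, -0.19], [0.195, -0.044, -0.98]]
shift cm [ 10.21  46.07 -12.54]
```

Call:
jog_arm(
  moves=[
    [[2,-5.5,0],0,5.5],
    [[2,-5.5,0],0,5.5],
    [[2,-5.5,0],0,5.5],
    [[2,-5.5,0],0,5.5],
  ],
)

```text
time_s: 11.25
tcp_pos: [1.1547, -0.1139, 0.1762]
eef_rot: [-159.2, -6.2, -85.6]
contact_force: [-0.2, -0.9, -1.4]
gripper_width: 0.055
gripper_force: 0.0
```

```bash
python3 - <<'E'
from h import *
to([.6265,-.211,.2])
E
```

```text
t 11.25 tcp [ 1.1547 -0.1139  0.1762] rpy [-159.17   -6.15  -85.63] q [  5.9  65.1  71.7   6.5 -75.9  -0.8] F [-0.2 -0.9 -1.4] M [ 0.289  1.142 -0.01 ] w 0.055 0.0
tool x,y,z in world [[0.076, -0.991, 0.107], [-0.929, -0.109, -0.353], [0.362, -0.073, -0.929]]
shift cm [  5.89  49.29 -20.63]
```

The push also sets the lean's azimuth. A lean partly towards the heavy end would leave almost no pivoting to do, so I swing to -45° azimuth to ratchet the rest there.

Call:
jog_arm(
  moves=[
    [[4.4,3,-1.3],0,5.5],
    [[4.4,3,-1.3],0,5.5],
    [[4.4,3,-1.3],0,5.5],
    [[4.4,3,-1.3],0,5.5],
    [[4.4,3,-1.3],0,5.5],
    [[4.4,3,-1.3],0,5.5],
    [[4.4,3,-1.3],0,5.5],
    [[4.4,3,-1.3],0,5.5],
    [[4.4,3,-1.3],0,5.5],
    [[4.4,3,-1.3],0,5.5],
    [[4.4,3,-1.3],0,5.5],
    [[4.4,3,-1.3],0,5.5],
  ],
)

```text
time_s: 12.75
tcp_pos: [0.803, -0.6667, 0.2526]
eef_rot: [-159.1, -6.2, -85.6]
contact_force: [0.3, -0.5, -0.4]
gripper_width: 0.0548
gripper_force: 0.0
```

```bash
python3 - <<'E'
from h import *
to([.80,-.85,.25])
E
```

```text
t 12.75 tcp [ 0.803  -0.6667  0.2526] rpy [-159.1    -6.19  -85.62] q [-31.9  46.8  49.2  -7.9 -72.1  38.6] F [ 0.3 -0.5 -0.4] M [0.296 1.044 0.063] w 0.0548 0.0
tool x,y,z in world [[0.076, -0.991, 0.108], [-0.929, -0.11, -0.355], [0.363, -0.073, -0.929]]
shift cm [18.12  2.38  1.47]
```

Call:
jog_arm(
  moves=[
    [[4.5,-3.4,1.8],0,5.5],
    [[4.5,-3.4,1.8],0,5.5],
    [[4.5,-3.4,1.8],0,5.5],
    [[4.5,-3.4,1.8],0,5.5],
    [[4.5,-3.4,1.8],0,5.5],
    [[4.5,-3.4,1.8],0,5.5],
    [[4.5,-3.4,1.8],0,5.5],
  ],
)

```text
time_s: 13.62
tcp_pos: [0.9209, -0.7977, 0.2076]
eef_rot: [-150.0, -16.2, -90.5]
contact_force: [-0.1, -0.1, -0.8]
gripper_width: 0.0552
gripper_force: 0.0
```

```bash
python3 - <<'E'
from h import *
to([.80,-.85,.25])
E
```

```text
t 13.62 tcp [ 0.9209 -0.7977  0.2076] rpy [-150.01  -16.19  -90.52] q [-33.   63.4  71.7  -4.1 -64.9  37.5] F [-0.1 -0.1 -0.8] M [ 0.94   1.625 -0.009] w 0.0552 0.0
tool x,y,z in world [[-0.009, -0.96, 0.279], [-0.867, -0.132, -0.48], [0.498, -0.246, -0.832]]
shift cm [ 6.31  9.14 -8.25]
```

Call:
jog_arm(
  moves=[
    [[4.1,-3.1,2.8],0,5.5],
    [[4.1,-3.1,2.8],0,5.5],
    [[4.1,-3.1,2.8],0,5.5],
  ],
)

```text
time_s: 14.0
tcp_pos: [0.9544, -0.8385, 0.1897]
eef_rot: [-144.9, -21.1, -93.8]
contact_force: [0.1, 0.7, 0.2]
gripper_width: 0.0549
gripper_force: 0.0
```

```bash
python3 - <<'E'
from h import *
to([.80,-.85,.25])
E
```

```text
t 14.0 tcp [ 0.9544 -0.8385  0.1897] rpy [-144.91  -21.11  -93.83] q [-33.   66.3  71.7  -1.6 -55.2  36.4] F [0.1 0.7 0.2] M [ 1.171  1.831 -0.011] w 0.0549 0.0
tool x,y,z in world [[-0.062, -0.931, 0.36], [-0.83, -0.152, -0.536], [0.554, -0.332, -0.763]]
shift cm [  4.2    9.76 -12.77]
```

Call:
jog_arm(
  moves=[
    [[4.1,-3.3,2.5],0,5.5],
    [[4.1,-3.3,2.5],0,5.5],
    [[4.1,-3.3,2.5],0,5.5],
    [[4.1,-3.3,2.5],0,5.5],
  ],
)

```text
time_s: 14.5
tcp_pos: [0.9832, -0.8818, 0.2139]
eef_rot: [-137.7, -27.1, -99.1]
contact_force: [0.1, 0.1, -0.2]
gripper_width: 0.0551
gripper_force: 0.0
```

```bash
cat >> h.py <<'E'
p_=np.array([np.cos(np.radians(-85)),np.sin(np.radians(-85)),0]) # heavy-end direction in the cradle
def fit():
    s=get_state();M=R.from_euler('xyz',s['eef_rot'],degrees=True).as_matrix();z=M[:,2]
    y=np.cross(z,p_);y/=np.linalg.norm(y); y=y if y@M[:,1]>0 else -y
    print('tilt',np.degrees(np.arccos(-z[2])),'angle z,p',np.degrees(np.arccos(z@p_)),'y elev',np.degrees(np.arcsin(y[2])),'turn',np.degrees(np.arctan2(-y@M[:,0],y@M[:,1])))
E
python3 - <<'E'
from h import *
to([.80,-.85,.25]);fit()
E
```

```text
t 14.5 tcp [ 0.9832 -0.8818  0.2139] rpy [-137.66  -27.15  -99.13] q [-32.9  68.1  71.7   3.  -44.8  33.3] F [ 0.1  0.1 -0.2] M [ 1.501  1.973 -0.028] w 0.0551 0.0
tool x,y,z in world [[-0.141, -0.879, 0.456], [-0.779, -0.186, -0.599], [0.611, -0.44, -0.658]]
shift cm [  1.44  11.51 -14.97]
tilt 48.87247856022382 angle z,p 60.55978718815413 y elev -40.95144789508782 turn 7.759274890372625
```

Call:
jog_arm(
  moves=[
    [[3.9,-3.5,2.5],0,5.5],
  ],
)

```text
time_s: 14.62
tcp_pos: [0.9894, -0.8899, 0.2256]
eef_rot: [-135.8, -28.5, -100.6]
contact_force: [-0.1, -1.1, -0.3]
gripper_width: 0.055
gripper_force: 0.0
```

```bash
python3 - <<'E'
from h import *
fit()
s=get_state();M=R.from_euler('xyz',s['eef_rot'],degrees=True).as_matrix();z=M[:,2]
y=np.cross(z,p_);y/=np.linalg.norm(y); y=y if y@M[:,1]>0 else -y
x=np.cross(y,z);N=np.c_[x,y,z];print(N.T.round(3).tolist())
C=np.array([.6265,-.211,.065])
W=np.c_[p_,np.cross([0,0,1],p_),[0,0,1]]
for d,back in((.013,.014),(.018,.014)):
    tcp=C-d*p_+back*z
    print('tcp',tcp.round(4))
    body=[tcp+N@[sx*.039,sy*.0965,-.066] for sx in(1,-1) for sy in(1,-1)]
    print('body min z',min(b[2] for b in body),np.round(body,3).tolist())
    # fingers: opening 55mm, 21mm thick backs; points in cradle coords, block zone |side|<31,h<66, |along| in 41..59
    w=.0275
    hit=set();base=0;lo=9
    for sy in(1,-1):
      for fx in np.linspace(-.0095,.0095,5):
        for fy in np.linspace(w,w+.021,8):
          for fz in np.linspace(-.066,0,34):
            P=tcp+N@[fx,sy*fy,fz];q=W.T@(P-C);lo=min(lo,P[2])
            if abs(q[1])<.031 and P[2]<.066 and .041<abs(q[0])<.059:hit.add((sy,round(q[0],3)))
            if abs(q[1])<.0375 and P[2]<.010:base+=1
    print('hit',len(hit),list(hit)[:3],'base',base,'finger low',lo)
to(tcp-.12*z)
E
```

```text
tilt 50.967336791620475 angle z,p 58.85878676128715 y elev -42.625581526137566 turn 8.589645194643877
[[-0.274, -0.883, 0.381], [-0.733, -0.064, -0.677], [0.622, -0.465, -0.63]]
tcp [ 0.6341 -0.2046  0.0562]
body min z 0.017557343661511154 [[0.512, -0.215, 0.047], [0.653, -0.202, 0.178], [0.533, -0.146, 0.018], [0.674, -0.133, 0.148]]
hit 0 [] base 0 finger low 0.019723994002553882
tcp [ 0.6336 -0.1996  0.0562]
body min z 0.017557343661511154 [[0.511, -0.21, 0.047], [0.653, -0.197, 0.178], [0.533, -0.141, 0.018], [0.674, -0.128, 0.148]]
hit 0 [] base 0 finger low 0.019723994002553882
t 14.62 tcp [ 0.9894 -0.8899  0.2256] rpy [-135.78  -28.52 -100.61] q [-32.8  68.3  71.7   4.5 -42.6  32.2] F [-0.1 -1.1 -0.3] M [1.634 2.029 0.036] w 0.055 0.0
tool x,y,z in world [[-0.162, -0.864, 0.477], [-0.766, -0.195, -0.613], [0.622, -0.465, -0.63]]
shift cm [-61.96  24.14 -55.56]
```

Call:
jog_arm(
  moves=[
    [[0,0,-6],8.6,5.5],
  ],
)

```text
time_s: 14.75
tcp_pos: [0.9605, -0.8663, 0.2258]
eef_rot: [-134.8, -22.7, -105.8]
contact_force: [1.9, -0.7, -7.8]
gripper_width: 0.0553
gripper_force: 0.0
```

```bash
python3 - <<'E'
from h import *
fit()
z=np.array([.622,-.465,-.63]);t=np.array([.6339,-.2026,.0562])
to(t-.12*z+[0,0,.13])
E
```

```text
tilt 49.472300497811204 angle z,p 59.65417486914031 y elev -41.15081584441924 turn 0.4128715866078348
t 14.75 tcp [ 0.9605 -0.8663  0.2258] rpy [-134.76  -22.65 -105.75] q [-32.7  61.   56.4   5.2 -36.2  23.7] F [ 1.9 -0.7 -7.8] M [ 2.143  2.519 -0.024] w 0.0553 0.0
tool x,y,z in world [[-0.251, -0.888, 0.385], [-0.752, -0.072, -0.655], [0.61, -0.454, -0.65]]
shift cm [-52.46  22.63 -59.46]
```

Call:
jog_arm(
  moves=[
    [[-3.7,1.6,-4.2],0,5.5],
    [[-3.7,1.6,-4.2],0,5.5],
    [[-3.7,1.6,-4.2],0,5.5],
    [[-3.7,1.6,-4.2],0,5.5],
    [[-3.7,1.6,-4.2],0,5.5],
    [[-3.7,1.6,-4.2],0,5.5],
    [[-3.7,1.6,-4.2],0,5.5],
    [[-3.7,1.6,-4.2],0,5.5],
    [[-3.7,1.6,-4.2],0,5.5],
    [[-3.7,1.6,-4.2],0,5.5],
    [[-3.7,1.6,-4.2],0,5.5],
    [[-3.7,1.6,-4.2],0,5.5],
  ],
)

```text
time_s: 16.25
tcp_pos: [0.6616, -0.3503, 0.3495]
eef_rot: [-138.3, -21.4, -104.5]
contact_force: [1.7, 1.5, 1.6]
gripper_width: 0.0551
gripper_force: 0.0
```

```bash
python3 - <<'E'
from h import *
fit()
z=np.array([.622,-.465,-.63]);t=np.array([.6339,-.2026,.0562])
to(t-.12*z+[0,0,.13]);to(t-.12*z)
E
```

```text
tilt 45.917905280220594 angle z,p 61.36766618953531 y elev -37.56942644503404 turn -1.4073950464716798
t 16.25 tcp [ 0.6616 -0.3503  0.3495] rpy [-138.34  -21.39 -104.55] q [-21.4   1.6 -42.8  86.3 -11.1 -66.6] F [1.7 1.5 1.6] M [1.531 1.565 0.189] w 0.0551 0.0
tool x,y,z in world [[-0.234, -0.901, 0.365], [-0.784, -0.047, -0.619], [0.575, -0.431, -0.696]]
shift cm [-19.14  12.49  -8.55]
t 16.25 tcp [ 0.6616 -0.3503  0.3495] rpy [-138.34  -21.39 -104.55] q [-21.4   1.6 -42.8  86.3 -11.1 -66.6] F [1.7 1.5 1.6] M [1.531 1.565 0.189] w 0.0551 0.0
tool x,y,z in world [[-0.234, -0.901, 0.365], [-0.784, -0.047, -0.619], [0.575, -0.431, -0.696]]
shift cm [-23.88  20.54   0.5 ]
```

The wrist ran towards its limits (q4 = 86, q5 near 0), so I fit a kinematic model from the logged samples. With it I can check which leans are feasible at the cradle and at the mark.

```bash
cat > kin.py <<'E'
import numpy as np
from scipy.optimize import least_squares
from scipy.spatial.transform import Rotation as R
S=[([83.1,20.5,.7,0,-70.1,-16.5],[.2677,.6196,.2266],[180,0,-23.36]),
([-2.2,18.8,-1.8,0,-69.3,7.3],[.6204,-.2158,.2266],[-180,0,-84.9]),
([-1.8,25.1,-10.4,0,-54.5,7.2],[.626,-.2111,.0957],[179.92,0,-84.57]),
([.8,57.4,65.2,0,-97.7,4.6],[.9695,-.178,.2074],[-179.93,-.03,-84.54]),
([3.3,63,71.6,2,-92.5,2.4],[1.0435,-.1455,.1724],[-173.97,-2.21,-84.67]),
([3,48.4,40.5,2,-76.5,2.1],[.956,-.1547,.1646],[-174.52,-2.14,-84.7]),
([5.9,65.1,71.7,6.5,-75.9,-.8],[1.1547,-.1139,.1762],[-159.17,-6.15,-85.63]),
([-31.9,46.8,49.2,-7.9,-72.1,38.6],[.803,-.6667,.2526],[-159.1,-6.19,-85.62]),
([-32.9,68.1,71.7,3,-44.8,33.3],[.9832,-.8818,.2139],[-137.66,-27.15,-99.13]),
([-32.7,61,56.4,5.2,-36.2,23.7],[.9605,-.8663,.2258],[-134.76,-22.65,-105.75]),
([-21.4,1.6,-42.8,86.3,-11.1,-66.6],[.6616,-.3503,.3495],[-138.34,-21.39,-104.55])]
e=R.from_euler
def fk(q,k,sg=(1,1)):
    q=np.asarray(q); a1,dl,h,L1,a3,L2,Lt,dw=k
    B=e('z',q[0],degrees=True); F=B*e('y',q[1]-q[2],degrees=True)
    W=F*e('x',sg[0]*q[3],degrees=True)*e('y',-q[4],degrees=True)
    t=W*e('x',sg[1]*q[5],degrees=True)
    p=B.apply([a1,dl,h])+(B*e('y',q[1],degrees=True)).apply([0,0,L1])+F.apply([L2,0,a3])+W.apply([Lt,0,dw])
    return p,t
def const(sg):
    Cs=[fk(q,np.zeros(8),sg)[1].inv()*e('xyz',r,degrees=True) for q,_,r in S]
    C=R.concatenate(Cs).mean();return C,max((C.inv()*c).magnitude() for c in Cs)*57.3
SG=min([(a,b) for a in(1,-1) for b in(1,-1)],key=lambda s:const(s)[1])
C,err=const(SG)
fit_=least_squares(lambda k:np.concatenate([fk(q,k,SG)[0]-np.array(p) for q,p,_ in S]),[0,-.19,.4,.4,0,.4,.25,0],loss='soft_l1',f_scale=.005)
K=fit_.x
LO=np.array([-176,-82,-58.2,-173.8,-174.7,-.2+0]);LO=np.array([-176.03,-82.01,-58.28,-173.87,-174.79,-173.66]);HI=np.array([176.03,121.73,71.71,95.51,-.11,173.66])
def pose(q):
    p,t=fk(q,K,SG);return p,t*C
def ik(p,M,seeds,marg=3):
    best=None
    for s in seeds:
        f=lambda q:np.r_[(pose(q)[0]-p)*10,(R.from_matrix(M).inv()*pose(q)[1]).as_rotvec()]
        r=least_squares(f,np.clip(s,LO+marg+.1,HI-marg-.1),bounds=(LO+marg,HI-marg))
        if best is None or r.cost<best[0]:best=(r.cost,r.x)
    return best
E
python3 - <<'E'
from kin import *
print(SG,err,K.round(3),C.as_matrix().round(2).tolist())
print(np.abs(fit_.fun).reshape(-1,3).max(1).round(4))
E
```

```text
(-1, -1) 0.13404558579530276 [ 0.044 -0.191  0.26   0.567 -0.026  0.432  0.393  0.01 ] [[0.0, -0.0, 1.0], [-1.0, 0.0, 0.0], [-0.0, -1.0, -0.0]]
[0.0045 0.0052 0.0129 0.0024 0.005  0.0052 0.0147 0.0267 0.0087 0.0028
 0.1731]
```

```bash
sed -i 's/a1,dl,h,L1,a3,L2,Lt,dw=k/a1,dl,h,L1,a3,L2,Lt,dw,dy,L3,dz=k/; s/W.apply(\[Lt,0,dw\])/(F*e("x",sg[0]*q[3],degrees=True)).apply([0,L3,dz])+W.apply([Lt,dy,dw])/; s/np.zeros(8)/np.zeros(11)/; s/\[0,-.19,.4,.4,0,.4,.25,0\],loss=.soft_l1.,f_scale=.005/[0,-.1,.4,.4,0,.4,.25,0,-.1,0,0]/; s/for q,p,_ in S\])/for q,p,_ in S]+[1e-4*np.asarray(k)])/' kin.py
python3 - <<'E'
from kin import *
print(K.round(3));print(np.abs(fit_.fun[:-11]).reshape(-1,3).max(1).round(4))
E
```

```text
[-0.001  0.     0.2    0.601 -0.     0.464  0.379  0.001 -0.096 -0.096
 -0.   ]
[0.0005 0.0002 0.0005 0.0003 0.0004 0.0003 0.0003 0.0011 0.0006 0.0009
 0.0002]
```

```bash
cat > scan.py <<'E'
from kin import *
p_=np.array([np.cos(np.radians(-85)),np.sin(np.radians(-85)),0]);n=np.cross([0,0,1],p_) # +x-ish
up=np.array([0,0,1.]);C0=np.array([.6265,-.211,.065]);mark=np.array([.6123,.2625,.0303])
def fr(z,ydir):
    y=ydir-z*(z@ydir);y/=np.linalg.norm(y);return np.c_[np.cross(y,z),y,z]
rng=np.random.default_rng(0)
def seeds(k=14): return [rng.uniform([-60,-10,-50,-170,-140,-150],[80,80,60,90,-10,150]) for _ in range(k)]
if __name__=='__main__':
  for side in(1,-1,0):
   for psi in(15,25,32):
    e=np.radians(psi); b=(side*n-up)/np.sqrt(2) if side else -up
    z=np.sin(e)*p_+np.cos(e)*b
    y=np.cross(z,p_)
    for flip in(1,-1):
      M=fr(z,flip*y); g=ik(C0-.015*p_+.014*z,M,seeds(6))
      yh=np.cross(z,up)
      for f2 in(1,-1):
        N=fr(z,f2*yh)
        # post dir in tool: must map to down side: rotation about z from M to N takes p to p'
        pp=N@M.T@p_
        if pp[2]>0: continue
        h=ik(mark+[0,0,.09]+.014*z,N,seeds(6))
        print(side,psi,flip,'tilt',round(np.degrees(np.arccos(-z[2]))),'lean',round(np.degrees(np.arccos(-pp[2]))),'G',round(g[0],4),g[1].round(),'P',round(h[0],4),h[1].round())
E
sed -i 's/side\*n-up/side*(-n)*-1-up/' scan.py; python3 scan.py
```

```text
1 15 1 tilt 47 lean 28 G 0.0 [-21.  18. -26. -94.  -4. 112.] P 0.007 [ 43.  20. -52.  93. -39. 123.]
1 15 -1 tilt 47 lean 28 G 0.0 [-20.  18. -26. -93.  -3. -69.] P 0.0071 [ 43.  20. -52.  93. -39. -57.]
1 25 1 tilt 50 lean 15 G 0.0051 [ -28.   18.  -28. -122.   -3.  145.] P 0.0 [ 46.  23. -52.  92. -48. 110.]
1 25 -1 tilt 50 lean 15 G 0.005 [ -28.   18.  -28. -122.   -3.  -35.] P 0.0 [ 46.  23. -52.  92. -48. -70.]
1 32 1 tilt 53 lean 5 G 0.0035 [ -38.   25.  -52. -171.  -40. -158.] P 0.0 [ 53.  27. -48.  80. -54. 109.]
1 32 -1 tilt 53 lean 5 G 0.0206 [ -30.   18.  -30. -131.   -3.  -25.] P 0.0 [ 52.  27. -48.  80. -54. -71.]
-1 15 1 tilt 47 lean 28 G 0.0 [  7.  51.  11.  14. -95.  -0.] P 0.0 [  36.   54.   34.   -8. -116.   80.]
-1 15 -1 tilt 47 lean 28 G 0.0108 [  8.  50.   8.  16. -93. 171.] P 0.0 [  36.   54.   34.   -8. -116. -100.]
-1 25 1 tilt 50 lean 15 G 0.0 [ 11.  50.   3.  21. -90.  -4.] P 0.0 [  39.   55.   32.   -1. -117.   89.]
-1 25 -1 tilt 50 lean 15 G 0.0031 [ 12.  49.   1.  22. -89. 171.] P 0.0 [  39.   55.   32.   -1. -117.  -91.]
-1 32 1 tilt 53 lean 5 G 0.0 [ 13
[... 475 characters left out ...]
4.]
0 25 1 tilt 25 lean 40 G 0.0 [  9.  26. -36.  42. -39. -40.] P 0.0 [ 49.  32.  -9.  19. -68. 126.]
0 25 -1 tilt 25 lean 40 G 0.0 [  9.  26. -36.  42. -39. 140.] P 0.0 [ 49.  32. -10.  19. -68. -54.]
0 25 -1 tilt 25 lean 90 G 0.0 [  9.  26. -36.  42. -39. 140.] P 0.0 [ 49.  32.  -9.  19. -68. 126.]
0 32 1 tilt 32 lean 90 G 0.0 [ 10.  27. -40.  54. -41. -52.] P 0.0 [ 51.  35.  -9.  23. -72. -58.]
0 32 1 tilt 32 lean 26 G 0.0 [ 10.  27. -40.  54. -41. -52.] P 0.0 [ 51.  35.  -9.  23. -72. 122.]
0 32 -1 tilt 32 lean 26 G 0.0 [ 10.  27. -40.  54. -41. 128.] P 0.0 [ 51.  35.  -9.  23. -72. -58.]
0 32 -1 tilt 32 lean 90 G 0.0 [ 10.  27. -40.  54. -41. 128.] P 0.0 [ 51.  35.  -9.  23. -72. 122.]
```

The model fits to about 1 mm. This lean (z towards +x) sits at the wrist limit near the cradle. A lean in the post's own vertical plane (tilt about 32°, azimuth -85°) has comfortable joints at both places. To remove the x part of the lean I pull inward at the inner limit.

Call:
jog_arm(
  moves=[
    [[-4.4,1.3,-3.5],0,5.5],
    [[-4.4,1.3,-3.5],0,5.5],
    [[-4.4,1.3,-3.5],0,5.5],
    [[-4.4,1.3,-3.5],0,5.5],
    [[-4.4,1.3,-3.5],0,5.5],
    [[-4.4,1.3,-3.5],0,5.5],
    [[-4.4,1.3,-3.5],0,5.5],
    [[-4.4,1.3,-3.5],0,5.5],
  ],
)

```text
time_s: 17.25
tcp_pos: [0.5007, 0.0852, 0.3523]
eef_rot: [-138.4, -21.1, -104.4]
contact_force: [1.9, 1.4, 0.5]
gripper_width: 0.0549
gripper_force: 0.0
```

```bash
python3 - <<'E'
from h import *
to([.45,.08,.3]);fit()
E
```

```text
t 17.25 tcp [0.5007 0.0852 0.3523] rpy [-138.43  -21.1  -104.44] q [ 60.2  -9.5 -48.3  50.  -68.2 -93.3] F [1.9 1.4 0.5] M [1.571 1.645 0.125] w 0.0549 0.0
tool x,y,z in world [[-0.233, -0.903, 0.36], [-0.784, -0.045, -0.619], [0.575, -0.426, -0.698]]
shift cm [-0.23  7.24  0.95]
tilt 45.73621204583434 angle z,p 61.65288718251612 y elev -37.52751043532325 turn -1.5479522844614606
```

Call:
jog_arm(
  moves=[
    [[2.3,4.7,-2.9],0,5.5],
    [[2.3,4.7,-2.9],0,5.5],
    [[2.3,4.7,-2.9],0,5.5],
    [[2.3,4.7,-2.9],0,5.5],
  ],
)

```text
time_s: 17.75
tcp_pos: [0.3265, 0.0598, 0.3504]
eef_rot: [-139.1, -19.7, -105.5]
contact_force: [-0.7, 1.4, 0.0]
gripper_width: 0.055
gripper_force: 0.0
```

```bash
python3 - <<'E'
from h import *
to([.45,.08,.3]);fit()
E
```

```text
t 17.75 tcp [0.3265 0.0598 0.3504] rpy [-139.12  -19.7  -105.53] q [ 107.2  -28.   -51.5   25.1 -103.7 -117.7] F [-0.7  1.4  0. ] M [ 1.601  1.886 -0.01 ] w 0.055 0.0
tool x,y,z in world [[-0.252, -0.907, 0.337], [-0.788, -0.01, -0.616], [0.562, -0.421, -0.712]]
shift cm [-6.64 -6.64  9.68]
tilt 44.616398108476076 angle z,p 62.08481386964958 y elev -36.33576424560217 turn -3.7993650499727742
```

```bash
cat > sim.py <<'E'
from kin import *
def step(q,dp,w=10):
    p,t=pose(q);tp=p+dp
    f=lambda x:np.r_[(pose(x)[0]-tp)*w,(t.inv()*pose(x)[1]).as_rotvec()]
    lo=np.maximum(LO,q-14);hi=np.minimum(HI,q+14)
    q=np.clip(q,lo+1e-6,hi-1e-6)
    return least_squares(f,q,bounds=(lo,hi)).x
def go(q,target,n=None):
    target=np.array(target)
    for _ in range(40):
        p=pose(q)[0];d=target-p;L=np.linalg.norm(d)
        if L<.004:break
        q=step(q,d*min(1,.05/L))
    return q
def show(tag,q):
    p,t=pose(q);z=t.as_matrix()[:,2];print(tag,'p',p.round(3),'z',z.round(3),'tilt',round(np.degrees(np.arccos(-z[2])),1),'az',round(np.degrees(np.arctan2(z[1],z[0]))),'q',q.round(0))
E
python3 - <<'E'
from sim import *
q0=np.array([-32.7,61,56.4,5.2,-36.2,23.7])
q=go(q0,[.6616,-.3503,.3495]);show('check',q)
q0=np.array([-21.4,1.6,-42.8,86.3,-11.1,-66.6])
for tg in([.6,-.25,.2],[.5,-.3,.2],[.5,-.2,.15],[.45,-.25,.15],[.55,-.1,.2],[.45,-.1,.2],[.4,-.2,.2],[.65,-.2,.15],[.5,0,.2],[.45,-.4,.15]):
    show(tg,go(q0,tg))
E
```

```text
check p [ 0.662 -0.35   0.349] z [ 0.585 -0.393 -0.71 ] tilt 44.8 az -34 q [-18.   2. -41.  74. -11. -56.]
[0.6, -0.25, 0.2] p [ 0.6   -0.25   0.201] z [ 0.437 -0.404 -0.804] tilt 36.5 az -43 q [-15.   4. -55.  96. -16. -84.]
[0.5, -0.3, 0.2] p [ 0.503 -0.301  0.201] z [ 0.39  -0.373 -0.842] tilt 32.7 az -44 q [-16.  -3. -58.  73. -15. -60.]
[0.5, -0.2, 0.15] p [ 0.5  -0.2   0.15] z [ 0.256 -0.419 -0.871] tilt 29.4 az -59 q [  8.   2. -58.  60. -31. -71.]
[0.45, -0.25, 0.15] p [ 0.45  -0.25   0.151] z [ 0.237 -0.351 -0.906] tilt 25.1 az -56 q [  1.  -2. -58.  49. -28. -54.]
[0.55, -0.1, 0.2] p [ 0.55 -0.1   0.2 ] z [ 0.416 -0.426 -0.804] tilt 36.5 az -46 q [ 19.  -1. -58.  68. -36. -86.]
[0.45, -0.1, 0.2] p [ 0.45  -0.1    0.201] z [ 0.297 -0.431 -0.852] tilt 31.5 az -55 q [ 34.  -8. -58.  44. -49. -77.]
[0.4, -0.2, 0.2] p [ 0.4   -0.2    0.201] z [ 0.209 -0.427 -0.88 ] tilt 28.4 az -64 q [ 20. -11. -58.  40. -47. -61.]
[0.65, -0.2, 0.15] p [ 0.65  -0.201  0.152] z [ 0.403 -0.411 -0.818] tilt 35.2 az -46 q [ -7.  11. -52.  96. -21. -91.]
[0.5, 0, 0.2] p [0.5 0.  0.2] z [ 0.415 -0.45  -0.791] tilt 37.8 az -47 q [ 44.  -2. -58.  54. -49. -95.]
[0.45, -0.4, 0.15] p [ 0.45  -0.4    0.151] z [ 0.368 -0.304 -0.879] tilt 28.5 az -40 q [-39.   3. -58.  81.  -0. -50.]
```

```bash
python3 - <<'E'
from sim import *
q0=np.array([107.2,-28,-51.5,25.1,-103.7,-117.7])
for tg in([.4,-.2,.2],[.35,-.2,.2],[.3,-.2,.2],[.35,-.1,.2],[.3,-.1,.22],[.35,-.25,.15],[.3,-.25,.2],[.35,-.3,.2]):
    show(tg,go(go(q0,[.45,0,.3]),tg))
E
```

```text
[0.4, -0.2, 0.2] p [ 0.401 -0.2    0.201] z [ 0.202 -0.438 -0.876] tilt 28.8 az -65 q [ 21. -11. -58.  40. -48. -64.]
[0.35, -0.2, 0.2] p [ 0.352 -0.198  0.202] z [ 0.154 -0.417 -0.896] tilt 26.4 az -70 q [ 25. -16. -58.  33. -55. -61.]
[0.3, -0.2, 0.2] p [ 0.301 -0.2    0.201] z [ 0.099 -0.393 -0.914] tilt 23.9 az -76 q [ 29. -21. -58.  26. -62. -59.]
[0.35, -0.1, 0.2] p [ 0.351 -0.099  0.202] z [ 0.169 -0.48  -0.861] tilt 30.6 az -71 q [ 51. -15. -58.  28. -66. -82.]
[0.3, -0.1, 0.22] p [ 0.3  -0.1   0.22] z [ 0.171 -0.476 -0.863] tilt 30.4 az -70 q [ 65. -25. -58.  21. -80. -89.]
[0.35, -0.25, 0.15] p [ 0.35 -0.25  0.15] z [ 0.075 -0.372 -0.925] tilt 22.3 az -79 q [  9.  -7. -58.  34. -43. -51.]
[0.3, -0.25, 0.2] p [ 0.3  -0.25  0.2 ] z [ 0.124 -0.372 -0.92 ] tilt 23.1 az -72 q [ 14. -20. -58.  29. -53. -47.]
[0.35, -0.3, 0.2] p [ 0.35 -0.3   0.2 ] z [ 0.196 -0.395 -0.897] tilt 26.2 az -64 q [ -0. -13. -58.  39. -39. -43.]
```

Call:
jog_arm(
  moves=[
    [[0.2,-2.2,4.3],0,5.5],
    [[0.2,-2.2,4.3],0,5.5],
    [[0.2,-2.2,4.3],0,5.5],
    [[2.7,4.7,1.9],0,5.5],
    [[2.7,4.7,1.9],0,5.5],
    [[2.7,4.7,1.9],0,5.5],
  ],
)

```text
time_s: 18.5
tcp_pos: [0.3346, -0.0153, 0.3017]
eef_rot: [-142.8, -14.6, -111.3]
contact_force: [-1.7, 0.8, 0.0]
gripper_width: 0.0548
gripper_force: 0.0
```

```bash
python3 - <<'E'
from h import *
to([.35,-.13,.14]);fit()
import sim
q=get_state()['joints']
for tg in([.35,-.13,.14],[.35,-.16,.14],[.38,-.1,.13],[.33,-.1,.16]):sim.show(tg,sim.go(q,tg))
E
```

```text
t 18.5 tcp [ 0.3346 -0.0153  0.3017] rpy [-142.78  -14.58 -111.29] q [ 102.8  -36.7  -56.8   23.4 -102.  -120.9] F [-1.7  0.8  0. ] M [ 1.502  1.661 -0.007] w 0.0548 0.0
tool x,y,z in world [[-0.351, -0.902, 0.252], [-0.797, 0.147, -0.585], [0.491, -0.406, -0.771]]
shift cm [ 5.73  6.55 17.88]
tilt 39.581328036681775 angle z,p 63.4100708804723 y elev -30.471739646322668 turn -13.996699965392658
[0.35, -0.13, 0.14] p [ 0.351 -0.128  0.142] z [ 0.32  -0.444 -0.837] tilt 33.2 az -54 q [ 135.  -76.  -58.   -8. -141. -159.]
[0.35, -0.16, 0.14] p [ 0.35 -0.16  0.14] z [ 0.297 -0.463 -0.835] tilt 33.4 az -57 q [ 131.  -78.  -58.   -7. -143. -155.]
[0.38, -0.1, 0.13] p [ 0.38  -0.098  0.133] z [ 0.366 -0.386 -0.847] tilt 32.1 az -47 q [ 140.  -81.  -58.   -6. -144. -162.]
[0.33, -0.1, 0.16] p [ 0.33 -0.1   0.16] z [ 0.335 -0.448 -0.829] tilt 34.0 az -53 q [ 137.  -69.  -58.   -8. -134. -160.]
```

Call:
jog_arm(
  moves=[
    [[0,-4,2.4],0,5.5],
    [[0,-4,2.4],0,5.5],
    [[0,-4,2.4],0,5.5],
    [[0,-4,2.4],0,5.5],
    [[0,-4,2.4],0,5.5],
    [[0,-4,2.4],0,5.5],
  ],
)

```text
time_s: 19.25
tcp_pos: [0.52, -0.0762, 0.3246]
eef_rot: [-143.0, -13.4, -111.9]
contact_force: [-0.7, 2.5, 1.3]
gripper_width: 0.055
gripper_force: 0.0
```

```bash
python3 - <<'E'
from h import *
to([.45,-.17,.2]);fit()
import sim
q=get_state()['joints']
for tg in([.45,-.17,.2],[.4,-.15,.18],[.35,-.13,.17]):q=sim.go(q,tg);sim.show(tg,q)
E
```

```text
t 19.25 tcp [ 0.52   -0.0762  0.3246] rpy [-142.96  -13.41 -111.95] q [ 33.3 -13.1 -50.8  50.3 -51.3 -83.2] F [-0.7  2.5  1.3] M [1.551 1.525 0.082] w 0.055 0.0
tool x,y,z in world [[-0.364, -0.902, 0.232], [-0.793, 0.169, -0.586], [0.489, -0.397, -0.777]]
shift cm [ 8.12 11.27  9.97]
tilt 39.058219489390474 angle z,p 64.02522085862194 y elev -30.258947019713176 turn -15.303267774456224
[0.45, -0.17, 0.2] p [ 0.45  -0.17   0.201] z [ 0.321 -0.341 -0.884] tilt 27.9 az -47 q [ 18. -10. -58.  44. -38. -71.]
[0.4, -0.15, 0.18] p [ 0.4  -0.15  0.18] z [ 0.243 -0.303 -0.921] tilt 22.9 az -51 q [ 25. -13. -58.  33. -44. -68.]
[0.35, -0.13, 0.17] p [ 0.35 -0.13  0.17] z [ 0.177 -0.271 -0.946] tilt 18.9 az -57 q [ 32. -17. -58.  25. -51. -68.]
```

```bash
python3 - <<'E'
from h import *
import sim
p=capture('scene');T=cam(p)
for px in((5,285),(75,105),(110,110),(30,20),(255,150)):print(px,ray(p,T,px,0).round(2),ray(p,T,px,.3).round(2))
q=get_state()['joints']
for tg in([.45,-.17,.2],[.4,-.15,.18],[.32,-.13,.15]):q=sim.go(q,tg);sim.show(tg,q)
for tg in([.4,-.5,.3],[.3,-.75,.3]):q=sim.go(q,tg);sim.show(tg,q)
for az in(-80,-90):
  r=q
  for i in range(9):
    d=np.array([np.cos(np.radians(az)),np.sin(np.radians(az)),0]);r=sim.step(r,.06*d)
    if i%2==0:sim.show((az,i),r)
E
```

```text
(5, 285) [ 0.68 -0.7   0.  ] [ 0.93 -0.44  0.3 ]
(75, 105) [-0.29 -0.98 -0.  ] [ 0.27 -0.63  0.3 ]
(110, 110) [-0.26 -0.82  0.  ] [ 0.28 -0.52  0.3 ]
(30, 20) [-1.22 -1.71  0.  ] [-0.38 -1.13  0.3 ]
(255, 150) [-0.06 -0.2   0.  ] [ 0.43 -0.09  0.3 ]
[0.45, -0.17, 0.2] p [ 0.45  -0.17   0.201] z [ 0.32  -0.343 -0.883] tilt 28.0 az -47 q [ 18. -10. -58.  44. -38. -71.]
[0.4, -0.15, 0.18] p [ 0.4  -0.15  0.18] z [ 0.242 -0.306 -0.921] tilt 22.9 az -52 q [ 25. -13. -58.  33. -44. -68.]
[0.32, -0.13, 0.15] p [ 0.321 -0.13   0.151] z [ 0.114 -0.238 -0.964] tilt 15.3 az -64 q [ 32. -17. -58.  19. -52. -64.]
[0.4, -0.5, 0.3] p [ 0.4 -0.5  0.3] z [ 0.114 -0.238 -0.964] tilt 15.3 az -64 q [-29.   6. -15.  11. -57.   4.]
[0.3, -0.75, 0.3] p [ 0.3  -0.75  0.3 ] z [ 0.114 -0.238 -0.964] tilt 15.3 az -64 q [-53.  22.   9.   3. -62.  32.]
(-80, 0) p [ 0.31  -0.809  0.3  ] z [ 0.114 -0.238 -0.964] tilt 15.3 az -64 q [-55.  28.  19.   3. -66.  34.]
(-80, 2) p [ 0.331 -0.927  0.3  ] z [ 0.114 -0.238 -0.964] tilt 15.3 az -64 q [-59.  42.  43.   2. -76.  38.]
(-80, 4) p [ 0.351 -1.043  0.299] z [ 0.131 -0.324 -0.937] tilt 20.4 az -68 q [-60.  57.  71.   3. -84.  40.]
(-80, 6) p [ 0.37  -1.155  0.296] z [ 0.175 -0.553 -0.815] tilt 35.4 az -72 q [-61.  61.  72.   7. -66.  40.]
(-80, 8) p [ 0.389 -1.266  0.294] z [ 0.2   -0.761 -0.617] tilt 51.9 az -75 q [-62.  67.  72.  15. -45.  35.]
(-90, 0) p [ 0.3  -0.81  0.3 ] z [ 0.114 -0.238 -0.964] tilt 15.3 az -64 q [-56.  28.  19.   2. -66.  35.]
(-90, 2) p [ 0.3  -0.93  0.3 ] z [ 0.114 -0.238 -0.964] tilt 15.3 az -64 q [-60.  41.  42.   1. -76.  40.]
(-90, 4) p [ 0.3   -1.048  0.299] z [ 0.124 -0.31  -0.943] tilt 19.5 az -68 q [-63.  56.  70.   2. -85.  43.]
(-90, 6) p [ 0.298 -1.162  0.297] z [ 0.153 -0.533 -0.832] tilt 33.7 az -74 q [-65.  60.  72.   5. -68.  44.]
(-90, 8) p [ 0.297 -1.275  0.294] z [ 0.163 -0.744 -0.649] tilt 49.6 az -78 q [-66.  65.  72.  12. -48.  40.]
```

```bash
python3 - <<'E'
from h import *
import sim
q=get_state()['joints']
for tg in([.45,-.17,.2],[.4,-.15,.18],[.32,-.13,.15],[.4,-.45,.4]):q=sim.go(q,tg)
sim.show(tg,q)
for st in([.2,-.6,.65],[.05,-.6,.65],[-.05,-.55,.65]):
  a=sim.go(q,st);sim.show(st,a)
  for D in([0,-.06,0],[0,-.04,.045],[-.03,-.05,0]):
   r=a
   for i in range(7):
    r=sim.step(r,np.array(D))
    if i in(3,5,6):sim.show((D,i),r)
E
```

```text
[0.4, -0.45, 0.4] p [ 0.4  -0.45  0.4 ] z [ 0.114 -0.238 -0.964] tilt 15.3 az -64 q [-23.   1.  -8.  11. -70.   1.]
[0.2, -0.6, 0.65] p [ 0.202 -0.598  0.647] z [ 0.114 -0.238 -0.964] tilt 15.3 az -64 q [ -52.    8.   35.    3. -102.   33.]
([0, -0.06, 0], 3) p [ 0.202 -0.836  0.645] z [ 0.129 -0.357 -0.925] tilt 22.3 az -70 q [ -62.   34.   72.    3. -106.   43.]
([0, -0.06, 0], 5) p [ 0.201 -0.952  0.641] z [ 0.145 -0.54  -0.829] tilt 34.0 az -75 q [-64.  37.  72.   6. -91.  45.]
([0, -0.06, 0], 6) p [ 0.201 -1.01   0.639] z [ 0.149 -0.624 -0.767] tilt 39.9 az -77 q [-65.  40.  72.   7. -83.  46.]
([0, -0.04, 0.045], 3) p [ 0.201 -0.753  0.818] z [ 0.153 -0.574 -0.804] tilt 36.5 az -75 q [ -55.   24.   72.   12. -103.   41.]
([0, -0.04, 0.045], 5) p [ 0.2   -0.829  0.902] z [ 0.17  -0.782 -0.6  ] tilt 53.1 az -78 q [-56.  24.  72.  17. -87.  42.]
([0, -0.04, 0.045], 6) p [ 0.2   -0.867  0.944] z [ 0.172 -0.86  -0.481] tilt 61.3 az -79 q [-57.  25.  72.  19. -78.  42.]
([-0.03, -0.05, 0], 3) p [ 0.082 -0.798  0.647] z [ 0.114 -0.267 -0.957] tilt 16.9 az -67 q [ -71.   31.   72.   -1
[... 2063 characters left out ...]
-0.526 -0.849] tilt 31.9 az -84 q [ -76.   20.   72.    5. -110.   57.]
([0, -0.04, 0.045], 5) p [-0.048 -0.781  0.904] z [-0.001 -0.752 -0.659] tilt 48.7 az -90 q [-73.  20.  72.  12. -94.  57.]
([0, -0.04, 0.045], 6) p [-0.048 -0.82   0.946] z [-0.024 -0.837 -0.547] tilt 56.8 az -92 q [-73.  21.  72.  16. -86.  57.]
([-0.03, -0.05, 0], 3) p [-0.17 -0.75  0.65] z [ 0.109 -0.254 -0.961] tilt 16.0 az -67 q [ -92.   30.   72.   -8. -117.   67.]
([-0.03, -0.05, 0], 5) p [-0.228 -0.846  0.645] z [ 0.04  -0.439 -0.898] tilt 26.2 az -85 q [ -94.   33.   72.   -4. -103.   71.]
([-0.03, -0.05, 0], 6) p [-0.258 -0.894  0.643] z [ 0.004 -0.522 -0.853] tilt 31.5 az -90 q [-95.  35.  72.  -3. -96.  72.]
```

Call:
jog_arm(
  moves=[
    [[2,2.8,2.5],0,5.5],
    [[2,2.8,2.5],0,5.5],
    [[2,2.8,2.5],0,5.5],
    [[2,2.8,2.5],0,5.5],
  ],
)

```text
time_s: 19.8
tcp_pos: [0.4768, -0.1635, 0.2564]
eef_rot: [-147.6, -13.3, -111.8]
contact_force: [0.4, -0.2, 0.6]
gripper_width: 0.0549
gripper_force: 0.0
```

```bash
python3 - <<'E'
from h import *
to([.33,-.14,.16]);fit()
E
```

```text
t 19.8 tcp [ 0.4768 -0.1635  0.2564] rpy [-147.64  -13.31 -111.82] q [ 18.4 -13.8 -58.1  51.6 -39.1 -75.8] F [ 0.4 -0.2  0.6] M [ 1.333  1.24  -0.042] w 0.0549 0.0
tool x,y,z in world [[-0.362, -0.903, 0.23], [-0.83, 0.2, -0.521], [0.425, -0.379, -0.822]]
shift cm [ 0.97 17.67  0.8 ]
tilt 34.710135705357445 angle z,p 65.48008328629426 y elev -25.374521402105202 turn -17.33995062228122
```

Call:
jog_arm(
  moves=[
    [[0.3,4.5,0.3],0,5.5],
    [[0.3,4.5,0.3],0,5.5],
    [[0.3,4.5,0.3],0,5.5],
    [[0.3,4.5,0.3],0,5.5],
  ],
)

```text
time_s: 20.3
tcp_pos: [0.3637, -0.135, 0.2512]
eef_rot: [-154.5, -12.6, -111.5]
contact_force: [-0.3, 0.6, 1.4]
gripper_width: 0.0549
gripper_force: 0.0
```

```bash
python3 - <<'E'
from h import *
to([.4,-.45,.4]);fit()
import sim
q=get_state()['joints'];q=sim.go(q,[.3,-.14,.16]);sim.show('c',q)
E
```

```text
t 20.3 tcp [ 0.3637 -0.135   0.2512] rpy [-154.52  -12.62 -111.49] q [ 41.  -27.1 -58.   32.5 -61.7 -76. ] F [-0.3  0.6  1.4] M [1.211 0.947 0.06 ] w 0.0549 0.0
tool x,y,z in world [[-0.357, -0.908, 0.218], [-0.874, 0.243, -0.42], [0.328, -0.341, -0.881]]
shift cm [ 30.55 -17.09  -1.17]
tilt 28.246363592672513 angle z,p 68.38328613208434 y elev -18.63671415658488 turn -20.03688238815468
c p [ 0.3   -0.14   0.161] z [ 0.114 -0.228 -0.967] tilt 14.8 az -63 q [ 32. -21. -58.  18. -56. -62.]
```

Call:
jog_arm(
  moves=[
    [[0,3.3,2.5],0,5.5],
    [[0,3.3,2.5],0,5.5],
    [[0,3.3,2.5],0,5.5],
    [[0,0,0],0,5.5],
  ],
)

```text
time_s: 20.8
tcp_pos: [0.3305, -0.1293, 0.2224]
eef_rot: [-159.9, -12.1, -111.2]
contact_force: [0.1, 0.6, 0.1]
gripper_width: 0.0549
gripper_force: 0.0
```

```bash
python3 - <<'E'
from h import *
to([.4,-.45,.4]);fit()
import sim
q0=get_state()['joints'];
for st in([.2,-.5,.65],[.05,-.55,.65],[-.05,-.55,.65]):
  a=sim.go(sim.go(q0,[.4,-.45,.4]),st)
  for i in range(7):
    a=sim.step(a,np.array([0,-.04,.045]))
    if i>1:sim.show((st,i),a)
E
```

```text
t 20.8 tcp [ 0.3305 -0.1293  0.2224] rpy [-159.88  -12.12 -111.16] q [ 43.6 -27.8 -58.1  26.  -64.1 -75.1] F [0.1 0.6 0.1] M [ 1.094  0.652 -0.012] w 0.0549 0.0
tool x,y,z in world [[-0.353, -0.912, 0.21], [-0.902, 0.272, -0.336], [0.25, -0.308, -0.918]]
shift cm [ 30.51 -20.95  -4.69]
tilt 23.35567191779651 angle z,p 70.81755742816672 y elev -13.582780530218656 turn -21.69893631721844
([0.2, -0.5, 0.65], 2) p [ 0.2   -0.619  0.783] z [ 0.254 -0.367 -0.895] tilt 26.5 az -55 q [ -55.   13.   59.    0. -110.   36.]
([0.2, -0.5, 0.65], 3) p [ 0.2   -0.658  0.826] z [ 0.268 -0.451 -0.851] tilt 31.6 az -59 q [ -56.   18.   72.    2. -112.   37.]
([0.2, -0.5, 0.65], 4) p [ 0.2   -0.696  0.867] z [ 0.284 -0.579 -0.764] tilt 40.1 az -64 q [ -56.   18.   72.    5. -104.   38.]
([0.2, -0.5, 0.65], 5) p [ 0.199 -0.734  0.909] z [ 0.293 -0.687 -0.664] tilt 48.4 az -67 q [-56.  18.  72.   8. -96.  39.]
([0.2, -0.5, 0.65], 6) p [ 0.199 -0.772  0.95 ] z [ 0.295 -0.778 -0.554] tilt 56.4 az -69 q [-57.  19.  72.  10. -87.  39.]
([0.05, -0.55, 0.65], 2) p [ 0.05  -0.669  0.783] z [ 0.242 -0.394 -0.887
[... 527 characters left out ...]
t 58.6 az -77 q [-70.  19.  72.   6. -84.  49.]
([-0.05, -0.55, 0.65], 2) p [-0.049 -0.668  0.782] z [ 0.231 -0.405 -0.885] tilt 27.8 az -60 q [ -84.   18.   71.  -12. -117.   56.]
([-0.05, -0.55, 0.65], 3) p [-0.049 -0.706  0.823] z [ 0.207 -0.544 -0.813] tilt 35.6 az -69 q [ -83.   18.   72.   -8. -109.   56.]
([-0.05, -0.55, 0.65], 4) p [-0.048 -0.744  0.864] z [ 0.18  -0.664 -0.725] tilt 43.5 az -75 q [ -81.   18.   72.   -4. -101.   56.]
([-0.05, -0.55, 0.65], 5) p [-0.047 -0.782  0.906] z [ 0.151 -0.765 -0.626] tilt 51.3 az -79 q [-80.  18.  72.  -1. -92.  56.]
([-0.05, -0.55, 0.65], 6) p [-0.047 -0.821  0.948] z [ 0.122 -0.848 -0.515] tilt 59.0 az -82 q [-78.  19.  72.   3. -84.  55.]
```

Call:
jog_arm(
  moves=[
    [[0,2.5,3.5],0,5.5],
    [[0,2.5,3.5],0,5.5],
    [[0,2.5,3.5],0,5.5],
    [[0,2.5,3.5],0,5.5],
    [[0,2.5,3.5],0,5.5],
    [[0,0,0],0,5.5],
  ],
)

```text
time_s: 21.55
tcp_pos: [0.3177, -0.1437, 0.1504]
eef_rot: [-169.4, -10.6, -110.8]
contact_force: [0.3, -0.3, -0.3]
gripper_width: 0.0551
gripper_force: 0.0
```

```bash
python3 - <<'E'
from h import *
to([.4,-.45,.4]);fit()
E
```

```text
t 21.55 tcp [ 0.3177 -0.1437  0.1504] rpy [-169.35  -10.57 -110.82] q [ 28.7 -16.7 -58.2  19.3 -51.2 -61. ] F [ 0.3 -0.3 -0.3] M [ 0.769  0.286 -0.002] w 0.0551 0.0
tool x,y,z in world [[-0.349, -0.919, 0.183], [-0.931, 0.318, -0.182], [0.109, -0.234, -0.966]]
shift cm [ 29.85 -21.92 -16.04]
tilt 14.961772553759875 angle z,p 75.94903183827547 y elev -5.193075042355147 turn -24.187084477919772
```

Call:
jog_arm(
  moves=[
    [[4.3,-3.1,-2.3],0,5.5],
    [[4.3,-3.1,-2.3],0,5.5],
    [[4.3,-3.1,-2.3],0,5.5],
    [[4.3,-3.1,-2.3],0,5.5],
    [[4.3,-3.1,-2.3],0,5.5],
    [[4.3,-3.1,-2.3],0,5.5],
    [[4.3,-3.1,-2.3],0,5.5],
    [[3.3,3.8,-3],0,5.5],
    [[3.3,3.8,-3],0,5.5],
    [[3.3,3.8,-3],0,5.5],
    [[3.3,3.8,-3],0,5.5],
    [[3.3,3.8,-3],0,5.5],
  ],
)

```text
time_s: 23.05
tcp_pos: [0.1441, -0.5077, 0.543]
eef_rot: [-169.3, -10.6, -110.7]
contact_force: [0.8, -0.9, -0.1]
gripper_width: 0.0548
gripper_force: 0.0
```

Call:
jog_arm(
  moves=[
    [[3.3,3.8,-3],0,5.5],
    [[3.3,3.8,-3],0,5.5],
    [[3.3,3.8,-3],0,5.5],
    [[3.3,3.8,-3],0,5.5],
    [[0,0,0],0,5.5],
  ],
)

```text
time_s: 23.68
tcp_pos: [-0.0583, -0.554, 0.6552]
eef_rot: [-169.3, -10.7, -111.1]
contact_force: [0.9, 0.3, -0.6]
gripper_width: 0.055
gripper_force: 0.0
```

```bash
python3 - <<'E'
from h import *
s=get_state();to(s['tcp_pos']+[0,-.04,.045]);fit()
import sim
a=get_state()['joints']
for i in range(5):
    a=sim.step(a,np.array([0,-.04,.045]));sim.show(i,a)
E
```

```text
t 23.68 tcp [-0.0583 -0.554   0.6552] rpy [-169.33  -10.65 -111.08] q [ -78.3    2.6   32.4   -3.4 -105.1   56.9] F [ 0.9  0.3 -0.6] M [0.852 0.277 0.052] w 0.055 0.0
tool x,y,z in world [[-0.353, -0.917, 0.185], [-0.929, 0.321, -0.182], [0.107, -0.236, -0.966]]
shift cm [ 4.5 -2.1 -3.4]
tilt 15.035747018403757 angle z,p 75.84272726444057 y elev -5.116697004982644 turn -24.44287009521841
0 p [-0.058 -0.595  0.7  ] z [ 0.103 -0.247 -0.963] tilt 15.5 az -67 q [ -79.    9.   46.   -3. -112.   57.]
1 p [-0.058 -0.634  0.743] z [ 0.088 -0.299 -0.95 ] tilt 18.1 az -74 q [ -79.   15.   60.   -2. -117.   57.]
2 p [-0.057 -0.672  0.785] z [ 0.066 -0.4   -0.914] tilt 23.9 az -81 q [ -78.   20.   72.    1. -118.   58.]
3 p [-0.057 -0.71   0.826] z [ 0.035 -0.541 -0.84 ] tilt 32.9 az -86 q [ -76.   20.   72.    6. -110.   58.]
4 p [-0.057 -0.748  0.867] z [ 0.007 -0.661 -0.75 ] tilt 41.4 az -89 q [ -75.   20.   72.   10. -101.   58.]
```

Call:
jog_arm(
  moves=[
    [[4.5,-2.1,-3.4],0,5.5],
    [[4.5,-2.1,-3.4],0,5.5],
    [[4.5,-2.1,-3.4],0,5.5],
    [[4.5,-2.1,-3.4],0,5.5],
    [[0,0,0],0,5.5],
  ],
)

```text
time_s: 24.3
tcp_pos: [-0.0438, -0.6599, 0.7507]
eef_rot: [-168.6, -13.9, -111.4]
contact_force: [-0.1, 1.0, 0.9]
gripper_width: 0.0551
gripper_force: 0.0
```

```bash
python3 - <<'E'
from h import *
s=get_state();to(s['tcp_pos']+[0,-.04,.045]);fit()
E
```

```text
t 24.3 tcp [-0.0438 -0.6599  0.7507] rpy [-168.57  -13.89 -111.4 ] q [ -78.2   21.3   71.6   -2.5 -122.5   56.5] F [-0.1  1.   0.9] M [ 1.138  0.25  -0.029] w 0.0551 0.0
tool x,y,z in world [[-0.354, -0.904, 0.24], [-0.93, 0.313, -0.192], [0.099, -0.291, -0.951]]
shift cm [ 4.7  -2.12 -3.12]
tilt 17.918032935992837 angle z,p 72.60768085304142 y elev -4.376684174106253 turn -24.33203522201382
```

Now at the limit. I push on.

Call:
jog_arm(
  moves=[
    [[4.8,-2.2,-3],0,5.5],
    [[4.8,-2.2,-3],0,5.5],
    [[4.8,-2.2,-3],0,5.5],
    [[4.8,-2.2,-3],0,5.5],
    [[0,0,0],0,5.5],
  ],
)

```text
time_s: 24.92
tcp_pos: [-0.0265, -0.7162, 0.7788]
eef_rot: [-165.9, -22.8, -113.5]
contact_force: [0.1, 0.1, 0.4]
gripper_width: 0.0548
gripper_force: 0.0
```

```bash
python3 - <<'E'
from h import *
s=get_state();to(s['tcp_pos']+[0,-.04,.045]);fit()
E
```

```text
t 24.93 tcp [-0.0265 -0.7162  0.7788] rpy [-165.88  -22.85 -113.53] q [ -75.3   21.9   71.7    2.6 -113.2   56.2] F [0.1 0.1 0.4] M [1.622 0.134 0.018] w 0.0548 0.0
tool x,y,z in world [[-0.368, -0.845, 0.388], [-0.927, 0.3, -0.225], [0.073, -0.443, -0.894]]
shift cm [ 5.13 -2.21 -2.25]
tilt 26.661308905714666 angle z,p 63.42374428588628 y elev -2.209843703006487 turn -25.143307707079163
```

Call:
jog_arm(
  moves=[
    [[5,-2.2,-2.5],0,5.5],
    [[-2,0,3],-8.4,5.5],
    [[0,0,3],-8.4,5.5],
    [[0,0,3],-8.4,5.5],
    [[0,0,0],0,5.5],
  ],
)

```text
time_s: 25.55
tcp_pos: [-0.0101, -0.7586, 0.6979]
eef_rot: [-177.7, -28.4, -86.9]
contact_force: [0.3, 0.8, 0.2]
gripper_width: 0.0554
gripper_force: 0.0
```

```bash
python3 - <<'E'
from h import *
import sim
s=get_state();fit()
M=R.from_euler('xyz',s['eef_rot'],degrees=True).as_matrix();z=M[:,2];t=np.array([.6265,-.211,.065])-.018*p_+.014*z
print('grasp',t)
to(t-.1*z+[0,0,.12]);to(t-.1*z);to(t)
q=s['joints']
for tg in([.25,-.5,.5],t-.1*z+[0,0,.12],t-.1*z,t):q=sim.go(q,tg);sim.show(np.round(tg,3),q)
E
```

```text
tilt 28.514668323575954 angle z,p 61.52699158807329 y elev -1.6096573462163446 turn -0.9012865059811426
grasp [ 0.62585729 -0.19968739  0.05269827]
t 25.55 tcp [-0.0101 -0.7586  0.6979] rpy [-177.68  -28.43  -86.9 ] q [-74.2  15.3  46.5   3.7 -92.9  79. ] F [0.3 0.8 0.2] M [1.65  0.121 0.013] w 0.0554 0.0
tool x,y,z in world [[0.048, -0.878, 0.476], [-0.997, -0.073, -0.036], [0.066, -0.473, -0.879]]
shift cm [-71.05 -65.62  13.94]
t 25.55 tcp [-0.0101 -0.7586  0.6979] rpy [-177.68  -28.43  -86.9 ] q [-74.2  15.3  46.5   3.7 -92.9  79. ] F [0.3 0.8 0.2] M [1.65  0.121 0.013] w 0.0554 0.0
tool x,y,z in world [[0.048, -0.878, 0.476], [-0.997, -0.073, -0.036], [0.066, -0.473, -0.879]]
shift cm [-76.76 -65.19  24.48]
t 25.55 tcp [-0.0101 -0.7586  0.6979] rpy [-177.68  -28.43  -86.9 ] q [-74.2  15.3  46.5   3.7 -92.9  79. ] F [0.3 0.8 0.2] M [1.65  0.121 0.013] w 0.0554 0.0
tool x,y,z in world [[0.048, -0.878, 0.476], [-0.997, -0.073, -0.036], [0.066, -0.473, -0.879]]
shift cm [-76.76 -65.19  34.48]
[ 0.25 -0.5   0.5 ] p [ 0.25 -0.5   0.5 ] z [ 0.066 -0.473 -0.879] tilt 28.5 az -82 q [-28. -11. -16.  24. -70.  27.]
[ 0.619 -0.152  0.261] p [ 0.619 -0.152  0.261] z [ 0.066 -0.473 -0.879] tilt 28.5 az -82 q [ 19.  13. -23.  32. -64. -32.]
[ 0.619 -0.152  0.141] p [ 0.619 -0.152  0.141] z [ 0.066 -0.473 -0.879] tilt 28.5 az -82 q [ 17.  19. -33.  38. -50. -42.]
[ 0.626 -0.2    0.053] p [ 0.626 -0.2    0.053] z [ 0.066 -0.473 -0.879] tilt 28.5 az -82 q [ 10.  25. -40.  51. -38. -51.]
```

Call:
jog_arm(
  moves=[
    [[-4.2,-3.85,0.8],0,6.5],
    [[-4.2,-3.85,0.8],0,6.5],
    [[-4.2,-3.85,0.8],0,6.5],
    [[-4.2,-3.85,0.8],0,6.5],
    [[-4.2,-3.85,0.8],0,6.5],
    [[-4.2,-3.85,0.8],0,6.5],
    [[-4.2,-3.85,0.8],0,6.5],
    [[-4.2,-3.85,0.8],0,6.5],
    [[-4.2,-3.85,0.8],0,6.5],
    [[-4.2,-3.85,0.8],0,6.5],
    [[-4.2,-3.85,0.8],0,6.5],
    [[-4.2,-3.85,0.8],0,6.5],
  ],
)

```text
time_s: 27.05
tcp_pos: [0.4335, -0.3282, 0.3924]
eef_rot: [-177.3, -28.8, -87.3]
contact_force: [0.4, -1.1, 0.3]
gripper_width: 0.0651
gripper_force: 0.0
```

Call:
jog_arm(
  moves=[
    [[-4.2,-3.85,0.8],0,6.5],
    [[-4.2,-3.85,0.8],0,6.5],
    [[-4.2,-3.85,0.8],0,6.5],
    [[-4.2,-3.85,0.8],0,6.5],
    [[-4.2,-3.85,0.8],-0.9,6.5],
    [[0,0,0],0,6.5],
  ],
)

```text
time_s: 27.8
tcp_pos: [0.6191, -0.1482, 0.2602]
eef_rot: [-178.2, -28.8, -85.9]
contact_force: [-0.6, -0.4, -0.1]
gripper_width: 0.0649
gripper_force: 0.0
```

```bash
python3 - <<'E'
from h import *
s=get_state();fit()
p=capture('wrist');T=cam(p,s);cv2.imwrite('pics/w3.png',p['pixels'])
for k in(-.055,0,.055):print(proj(p,T,np.array([.6265,-.211,.082])+k*p_).round())
M=R.from_euler('xyz',s['eef_rot'],degrees=True).as_matrix();z=M[:,2];t=np.array([.6265,-.211,.065])-.018*p_+.014*z
to(t-.1*z);to(t)
E
```

```text
tilt 28.87595785180282 angle z,p 61.16224496977677 y elev -1.5530734959670551 turn -0.0522962654814963
[283. 272.]
[282. 217.]
[282. 166.]
t 27.85 tcp [ 0.6181 -0.1493  0.2613] rpy [-178.14  -28.81  -85.98] q [ 19.   13.2 -23.   31.9 -63.7 -31.4] F [0.1 0.8 0.4] M [ 1.604  0.167 -0.002] w 0.065 0.0
tool x,y,z in world [[0.061, -0.874, 0.482], [-0.996, -0.086, -0.028], [0.066, -0.478, -0.876]]
shift cm [-5.59  0.25 10.73]
t 27.85 tcp [ 0.6181 -0.1493  0.2613] rpy [-178.14  -28.81  -85.98] q [ 19.   13.2 -23.   31.9 -63.7 -31.4] F [0.1 0.8 0.4] M [ 1.604  0.167 -0.002] w 0.065 0.0
tool x,y,z in world [[0.061, -0.874, 0.482], [-0.996, -0.086, -0.028], [0.066, -0.478, -0.876]]
shift cm [-5.59  0.25 20.73]
```

View pics/w3.png

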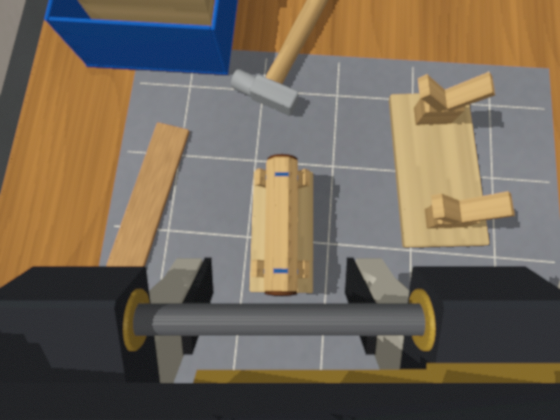

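The wrist shows the post still in the cradle, bands at (282,174) and (280,270), in line with my predictions. I descend along the lean, grip 18 mm towards the light end and lift.

Call:
jog_arm(
  moves=[
    [[-2.8,0.1,3.5],0,6.5],
    [[-2.8,0.1,3.5],0,6.5],
    [[0,0,4.5],0,6.5],
    [[0,0,4.5],0,6.5],
    [[0,0,3],0,6.5],
    [[0,0,1.7],0,6.5],
    [[0,0,0],0,6.5],
  ],
)

```text
time_s: 28.72
tcp_pos: [0.6247, -0.2021, 0.0537]
eef_rot: [-178.1, -28.8, -86.1]
contact_force: [0.7, 0.5, 1.3]
gripper_width: 0.0647
gripper_force: 0.0
```

```bash
python3 - <<'E'
from h import *
s=get_state();fit()
M=R.from_euler('xyz',s['eef_rot'],degrees=True).as_matrix();z=M[:,2];t=np.array([.6265,-.211,.065])-.018*p_+.014*z
to(t)
E
```

```text
tilt 28.87315150480274 angle z,p 61.16594701296469 y elev -1.5710667488674124 turn -0.204342750002231
t 28.73 tcp [ 0.6247 -0.2021  0.0537] rpy [-178.09  -28.82  -86.1 ] q [  9.3  25.3 -40.   52.  -37.8 -50.4] F [0.7 0.5 1.3] M [1.574 0.193 0.023] w 0.0647 0.0
tool x,y,z in world [[0.06, -0.874, 0.482], [-0.996, -0.084, -0.029], [0.066, -0.478, -0.876]]
shift cm [-0.24 -0.13 -0.02]
```

Call:
jog_arm(
  moves=[
    [[-0.2,-0.15,0],0,6.5],
    [[0,0,0],0,2.5],
    [[0,0,0],0,2.5],
    [[0,0,0],0,2.5],
    [[0,0,0],0,2.5],
  ],
  newtons=40,
)

```text
time_s: 29.35
tcp_pos: [0.6267, -0.198, 0.052]
eef_rot: [-178.1, -28.7, -85.8]
contact_force: [0.3, 2.3, 2.2]
gripper_width: 0.0339
gripper_force: 40.0
```

Call:
jog_arm(
  moves=[
    [[0.5,0,-0.9],0,2.5],
    [[1,0,-1.8],0,2.5],
    [[2,0,-3.6],0,2.5],
    [[2,0,-3.6],0,2.5],
    [[2,0,-3.6],0,2.5],
    [[2,0,-3.6],0,2.5],
    [[0,0,0],0,2.5],
    [[0,0,0],0,2.5],
  ],
)

```text
time_s: 30.35
tcp_pos: [0.6197, -0.1998, 0.2463]
eef_rot: [-178.3, -28.7, -85.8]
contact_force: [0.6, -0.4, -2.8]
gripper_width: 0.0336
gripper_force: 40.0
```

```bash
python3 - <<'E'
from h import *
import sim
s=get_state();to([.45,.1,.4]);fit()
q=s['joints']
for tg in([.55,-.3,.5],[.3,-.55,.65]):q=sim.go(q,tg);sim.show(np.round(tg,3),q)
for D in([0,-.04,.045],[.03,-.04,.04]):
   r=q
   for i in range(7):
    r=sim.step(r,np.array(D))
    if i in(2,4,5,6):sim.show((D,i),r)
E
```

```text
t 30.35 tcp [ 0.6197 -0.1998  0.2463] rpy [-178.29  -28.69  -85.81] q [ 13.6  13.9 -24.5  33.7 -59.6 -28.5] F [ 0.6 -0.4 -2.8] M [2.376 0.3   0.036] w 0.0336 39.956860207021236
tool x,y,z in world [[0.064, -0.875, 0.48], [-0.996, -0.087, -0.026], [0.065, -0.476, -0.877]]
shift cm [-19.94  13.88 -28.86]
tilt 28.733064168039434 angle z,p 61.303040239418344 y elev -1.5054010407325247 turn 0.014847259019762998
[ 0.55 -0.3   0.5 ] p [ 0.55 -0.3   0.5 ] z [ 0.064 -0.476 -0.877] tilt 28.7 az -82 q [  5.   4.  -4.  29. -82.  -5.]
[ 0.3  -0.55  0.65] p [ 0.3  -0.55  0.65] z [ 0.064 -0.476 -0.877] tilt 28.7 az -82 q [-31.  -1.  13.  22. -85.  37.]
([0, -0.04, 0.045], 2) p [ 0.3   -0.669  0.784] z [ 0.073 -0.528 -0.846] tilt 32.2 az -82 q [ -41.   17.   54.   21. -100.   54.]
([0, -0.04, 0.045], 4) p [ 0.298 -0.746  0.868] z [ 0.116 -0.697 -0.708] tilt 44.9 az -81 q [-44.  25.  72.  25. -97.  61.]
([0, -0.04, 0.045], 5) p [ 0.298 -0.785  0.91 ] z [ 0.138 -0.787 -0.601] tilt 53.0 az -80 q [-45.  26.  72.  27. -89.  62.]
([0, -0.04, 0.045], 6) p [ 0.297 -0.823  0.952] z [ 0.157 -0.861 -0.484] tilt 61.0 az -80 q [-47.  26.  72.  29. -80.  62.]
([0.03, -0.04, 0.04], 2) p [ 0.389 -0.669  0.768] z [ 0.085 -0.547 -0.833] tilt 33.6 az -81 q [-35.  21.  54.  24. -98.  48.]
([0.03, -0.04, 0.04], 4) p [ 0.447 -0.746  0.843] z [ 0.164 -0.719 -0.675] tilt 47.5 az -77 q [-35.  30.  72.  30. -92.  53.]
([0.03, -0.04, 0.04], 5) p [ 0.476 -0.784  0.88 ] z [ 0.209 -0.802 -0.559] tilt 56.0 az -75 q [-35.  31.  72.  32. -83.  52.]
([0.03, -0.04, 0.04], 6) p [ 0.504 -0.822  0.916] z [ 0.251 -0.867 -0.431] tilt 64.5 az -74 q [-36.  33.  72.  35. -73.  51.]
```

Held firmly. I check that the mark pose is feasible with the lean raised to about 60°, which is where the post becomes upright after a half turn about tool z.

```bash
cat > pl.py <<'E'
from h import *
import sim,kin
up=np.array([0,0,1.]);mark=np.array([.6123,.2625,.0303])
def place_pose(z,ysign,h=.093,hover=0):
    y=np.cross(z,up);y/=np.linalg.norm(y);y*=ysign
    M=np.c_[np.cross(y,z),y,z];return mark+[0,0,h+hover]+.014*z,M
E
python3 - <<'E'
from pl import *
rng=np.random.default_rng(1)
sd=[rng.uniform([0,0,-50,-60,-120,-150],[80,80,60,90,-10,150]) for _ in range(8)]
for tilt in(45,60):
  for az in(-85,-75,-60,-45):
    a,t=np.radians(az),np.radians(tilt);z=np.array([np.cos(a)*np.sin(t),np.sin(a)*np.sin(t),-np.cos(t)])
    for hv in(0,.1):
      for ys in(1,-1):
        p,M=place_pose(z,ys,hover=hv);b=kin.ik(p,M,sd);print(tilt,az,hv,ys,round(b[0],4),b[1].round())
E
```

```text
45 -85 0 1 0.0 [ 54.  40.  -7.  28. -81. -63.]
45 -85 0 -1 0.0 [ 54.  40.  -7.  28. -81. 117.]
45 -85 0.1 1 0.0 [ 54.  35.  -2.  28. -90. -58.]
45 -85 0.1 -1 0.0 [ 54.  35.  -2.  28. -90. 122.]
45 -75 0 1 0.0 [ 55.  37. -15.  34. -74. -61.]
45 -75 0 -1 0.0 [ 55.  37. -15.  34. -74. 119.]
45 -75 0.1 1 0.0 [ 56.  32. -10.  33. -83. -55.]
45 -75 0.1 -1 0.0 [ 56.  32. -10.  33. -83. 125.]
45 -60 0 1 0.0 [ 57.  32. -27.  45. -64. -59.]
45 -60 0 -1 0.0 [ 57.  32. -27.  45. -64. 121.]
45 -60 0.1 1 0.0 [ 57.  26. -22.  41. -72. -51.]
45 -60 0.1 -1 0.0 [ 57.  26. -22.  41. -72. 129.]
45 -45 0 1 0.0 [ 55.  27. -39.  60. -53. -60.]
45 -45 0 -1 0.0 [ 55.  27. -39.  60. -53. 120.]
45 -45 0.1 1 0.0 [ 57.  20. -33.  52. -61. -48.]
45 -45 0.1 -1 0.0 [ 57.  20. -33.  52. -61. 132.]
60 -85 0 1 0.0 [ 56.  47.  -5.  33. -91. -67.]
60 -85 0 -1 0.0 [ 56.  47.  -5.  33. -91. 113.]
60 -85 0.1 1 0.0 [ 56.  41.  -2.  34. -98. -63.]
60 -85 0.1 -1 0.0 [ 56.  41.  -2.  33. -98. 117.]
60 -75 0 1 0.0 [ 58.  44. -15.  40. -84. -67.]
60 -75 0 -1 0.0 [ 58.  44. -14.  40. -84. 113.]
60 -75 0.1 1 0.0 [ 58.  38. -11.  39. -91. -61.]
60 -75 0.1 -1 0.0 [ 58.  38. -11.  39. -91. 119.]
60 -60 0 1 0.0 [ 59.  38. -29.  52. -73. -69.]
60 -60 0 -1 0.0 [ 59.  38. -29.  52. -73. 111.]
60 -60 0.1 1 0.0 [ 60.  32. -25.  50. -80. -61.]
60 -60 0.1 -1 0.0 [ 60.  32. -25.  50. -80. 119.]
60 -45 0 1 0.0 [ 57.  33. -42.  70. -64. -73.]
60 -45 0 -1 0.0 [ 57.  33. -42.  70. -64. 107.]
60 -45 0.1 1 0.0 [ 59.  25. -38.  64. -69. -62.]
60 -45 0.1 -1 0.0 [ 59.  25. -38.  64. -69. 118.]
```

Call:
jog_arm(
  moves=[
    [[4.4,3.1,-1.9],0,2.5],
    [[4.4,3.1,-1.9],0,2.5],
    [[4.4,3.1,-1.9],0,2.5],
    [[4.4,3.1,-1.9],0,2.5],
    [[4.4,3.1,-1.9],0,2.5],
    [[4.4,3.1,-1.9],0,2.5],
    [[4.4,3.1,-1.9],0,2.5],
    [[4.4,3.1,-1.9],0,2.5],
    [[4.4,3.1,-1.9],0,2.5],
    [[4.4,3.1,-1.9],0,2.5],
    [[4.4,3.1,-1.9],0,2.5],
    [[0,0,0],0,2.5],
  ],
)

```text
time_s: 31.85
tcp_pos: [0.2964, -0.5552, 0.6547]
eef_rot: [-178.2, -28.8, -86.1]
contact_force: [0.9, -0.0, -2.9]
gripper_width: 0.0339
gripper_force: 40.0
```

Call:
jog_arm(
  moves=[
    [[5.7,0.2,-2],0,2.5],
    [[5.7,0.2,-2],0,2.5],
    [[5.7,0.2,-2],0,2.5],
    [[5.7,0.2,-2],0,2.5],
    [[5.7,0.2,-2],0,2.5],
    [[5.7,0.2,-2],0,2.5],
  ],
)

```text
time_s: 32.6
tcp_pos: [0.2802, -0.7223, 0.8073]
eef_rot: [-177.7, -34.5, -85.9]
contact_force: [-0.4, 1.1, -2.4]
gripper_width: 0.0335
gripper_force: 40.0
```

```bash
python3 - <<'E'
from h import *
s=get_state();to(s['tcp_pos']+[0,-.04,.045]);fit()
E
```

```text
t 32.6 tcp [ 0.2802 -0.7223  0.8073] rpy [-177.69  -34.54  -85.9 ] q [ -45.4   25.8   71.4   20.5 -105.5   61.1] F [-0.4  1.1 -2.4] M [ 2.567  0.392 -0.05 ] w 0.0335 39.989543759439954
tool x,y,z in world [[0.059, -0.822, 0.567], [-0.995, -0.094, -0.033], [0.081, -0.562, -0.823]]
shift cm [ 5.84  0.23 -1.46]
tilt 34.60312383644125 angle z,p 55.457285322504845 y elev -2.1839065592943996 turn 0.498659656378424
```

Call:
jog_arm(
  moves=[
    [[5.8,0.2,-1.3],0,2.5],
    [[5.8,0.2,-1.3],0,2.5],
    [[5.8,0.2,-1.3],0,2.5],
    [[5.8,0.2,-1.3],0,2.5],
    [[5.8,0.2,-1.3],0,2.5],
    [[5.8,0.2,-1.3],0,2.5],
    [[5.8,0.2,-1.3],0,2.5],
    [[0,0,0],0,2.5],
  ],
)

```text
time_s: 33.6
tcp_pos: [0.2241, -0.8142, 0.8971]
eef_rot: [-174.9, -51.7, -87.7]
contact_force: [0.3, 0.4, -2.6]
gripper_width: 0.0336
gripper_force: 40.0
```

```bash
python3 - <<'E'
from h import *
s=get_state();to(s['tcp_pos']+[0,-.04,.045]);fit()
E
```

```text
t 33.6 tcp [ 0.2241 -0.8142  0.8971] rpy [-174.88  -51.71  -87.72] q [-52.2  25.   71.5  22.4 -88.5  66.5] F [ 0.3  0.4 -2.6] M [3.541e+00 5.680e-01 3.000e-03] w 0.0336 39.98919767574758
tool x,y,z in world [[0.025, -0.619, 0.785], [-0.992, -0.109, -0.055], [0.12, -0.778, -0.617]]
shift cm [6.01 0.19 0.33]
tilt 51.89151867965243 angle z,p 38.26729397277797 y elev -4.80720496480538 turn 2.0874927126854104
```

Call:
jog_arm(
  moves=[
    [[6,0.2,0.3],0,2.5],
    [[6,0.2,0.3],0,2.5],
    [[6,0.2,0.3],0,2.5],
    [[0,0,0],0,2.5],
  ],
)

```text
time_s: 34.1
tcp_pos: [0.2081, -0.8628, 0.9292]
eef_rot: [-173.5, -59.1, -89.0]
contact_force: [-0.4, 0.2, -2.7]
gripper_width: 0.0338
gripper_force: 40.0
```

```bash
python3 - <<'E'
from pl import *
s=get_state();to([.35,-.2,.4]);fit()
M=R.from_euler('xyz',s['eef_rot'],degrees=True).as_matrix();z=M[:,2]
q=s['joints']
for tg in([.4,-.4,.6],[.5,-.1,.4],[.5,.1,.3]):q=sim.go(q,tg);sim.show(tg,q)
E
```

```text
t 34.1 tcp [ 0.2081 -0.8628  0.9292] rpy [-173.55  -59.11  -89.03] q [-55.3  26.   71.5  22.8 -79.8  67.8] F [-0.4  0.2 -2.7] M [ 3.884  0.488 -0.009] w 0.0338 39.98939898753392
tool x,y,z in world [[0.009, -0.513, 0.858], [-0.992, -0.113, -0.058], [0.127, -0.851, -0.51]]
shift cm [-79.31 -18.52 -27.59]
tilt 59.32217384912239 angle z,p 30.854886334472745 y elev -5.832905150854551 turn 2.9389887659343907
[0.4, -0.4, 0.6] p [ 0.399 -0.402  0.601] z [ 0.128 -0.805 -0.58 ] tilt 54.6 az -81 q [  1. -14. -28.  57. -75. -12.]
[0.5, -0.1, 0.4] p [ 0.5 -0.1  0.4] z [ 0.128 -0.805 -0.58 ] tilt 54.6 az -81 q [ 41.   3. -35.  44. -89. -52.]
[0.5, 0.1, 0.3] p [0.5 0.1 0.3] z [ 0.128 -0.805 -0.58 ] tilt 54.6 az -81 q [ 57.  18. -27.  33. -91. -66.]
```

```bash
python3 - <<'E'
from pl import *
def gof(q,tg,st=.02):
    tg=np.array(tg)
    for _ in range(120):
        p=sim.pose(q)[0];d=tg-p;L=np.linalg.norm(d)
        if L<.003:break
        q=sim.step(q,d*min(1,st/L))
    return q
q0=get_state()['joints']
for name,path in(('A',([.4,-.6,.7],[.5,-.2,.55],[.5,.2,.5],[.55,.48,.4],[.56,.48,.2],[.61,.27,.13])),('B',([.45,-.6,.75],[.6,-.2,.6],[.5,.2,.55],[.55,.48,.4],[.56,.48,.2],[.61,.27,.13]))):
    q=q0;print(name)
    for tg in path:q=gof(q,tg);sim.show(tg,q)
E
```

```text
A
[0.4, -0.6, 0.7] p [ 0.4 -0.6  0.7] z [ 0.126 -0.851 -0.51 ] tilt 59.3 az -82 q [-25.  -4. -13.  59. -57.   7.]
[0.5, -0.2, 0.55] p [ 0.5  -0.2   0.55] z [ 0.126 -0.851 -0.51 ] tilt 59.3 az -82 q [ 29.  -3. -28.  54. -93. -36.]
[0.5, 0.2, 0.5] p [0.5 0.2 0.5] z [ 0.126 -0.851 -0.51 ] tilt 59.3 az -82 q [  62.   20.   -2.   35. -117.  -56.]
[0.55, 0.48, 0.4] p [0.55  0.479 0.4  ] z [ 0.126 -0.851 -0.51 ] tilt 59.3 az -82 q [  68.   49.   37.   34. -128.  -55.]
[0.56, 0.48, 0.2] p [0.56  0.48  0.201] z [ 0.126 -0.851 -0.51 ] tilt 59.3 az -82 q [  68.   55.   25.   28. -113.  -65.]
[0.61, 0.27, 0.13] p [0.61 0.27 0.13] z [ 0.126 -0.851 -0.51 ] tilt 59.3 az -82 q [ 58.  46.  -6.  34. -90. -70.]
B
[0.45, -0.6, 0.75] p [ 0.45 -0.6   0.75] z [ 0.126 -0.851 -0.51 ] tilt 59.3 az -82 q [-22.   1.  -1.  56. -63.  11.]
[0.6, -0.2, 0.6] p [ 0.6 -0.2  0.6] z [ 0.126 -0.851 -0.51 ] tilt 59.3 az -82 q [ 23.   6. -13.  56. -92. -28.]
[0.5, 0.2, 0.55] p [0.5  0.2  0.55] z [ 0.126 -0.851 -0.51 ] tilt 59.3 az -82 q [  62.   19.    2.   37. -121.  -52.]
[0.55, 0.48, 0.4] p [0.55  0.479 0.401] z [ 0.126 -0.851 -0.51 ] tilt 59.3 az -82 q [  68.   49.   37.   34. -128.  -55.]
[0.56, 0.48, 0.2] p [0.56  0.48  0.201] z [ 0.126 -0.851 -0.51 ] tilt 59.3 az -82 q [  68.   55.   25.   28. -113.  -65.]
[0.61, 0.27, 0.13] p [0.61 0.27 0.13] z [ 0.126 -0.851 -0.51 ] tilt 59.3 az -82 q [ 58.  46.  -6.  34. -90. -70.]
```

Call:
jog_arm(
  moves=[
    [[-3.6,-3.25,-1.3],0,2.5],
    [[-3.6,-3.25,-1.3],0,2.5],
    [[-3.6,-3.25,-1.3],0,2.5],
    [[-3.6,-3.25,-1.3],0,2.5],
    [[-3.6,-3.25,-1.3],0,2.5],
    [[-3.6,-3.25,-1.3],0,2.5],
    [[-3.6,-3.25,-1.3],0,2.5],
    [[-3.6,-3.25,-1.3],0,2.5],
  ],
)

```text
time_s: 35.1
tcp_pos: [0.4416, -0.6083, 0.7611]
eef_rot: [-173.4, -59.2, -89.4]
contact_force: [0.8, -1.3, -3.2]
gripper_width: 0.0336
gripper_force: 40.0
```

Call:
jog_arm(
  moves=[
    [[-3.7,-2.05,-2.7],0,2.5],
    [[-3.7,-2.05,-2.7],0,2.5],
    [[-3.7,-2.05,-2.7],0,2.5],
    [[-3.7,-2.05,-2.7],0,2.5],
    [[-3.7,-2.05,-2.7],0,2.5],
    [[-3.7,-2.05,-2.7],0,2.5],
    [[-3.7,-2.05,-2.7],0,2.5],
    [[-3.7,-2.05,-2.7],0,2.5],
    [[-3.7,-2.05,-2.7],0,2.5],
    [[0,0,0],0,2.5],
  ],
)

```text
time_s: 36.35
tcp_pos: [0.5942, -0.2093, 0.6079]
eef_rot: [-173.8, -59.4, -88.8]
contact_force: [-0.9, -0.4, -2.9]
gripper_width: 0.0339
gripper_force: 40.0
```

```bash
python3 - <<'E'
from h import *
to([.5,.2,.55]);fit()
E
```

```text
t 36.35 tcp [ 0.5942 -0.2093  0.6079] rpy [-173.8   -59.38  -88.83] q [ 22.5   5.5 -13.4  56.8 -92.1 -27. ] F [-0.9 -0.4 -2.9] M [ 3.822  0.534 -0.013] w 0.0339 39.989781485604574
tool x,y,z in world [[0.01, -0.509, 0.861], [-0.992, -0.113, -0.055], [0.126, -0.853, -0.506]]
shift cm [-25.92   5.02 -33.17]
tilt 59.57960143618966 angle z,p 30.58857595569842 y elev -5.714614163627426 turn 2.9719759740979996
```

Call:
jog_arm(
  moves=[
    [[0,0,0],-10.2,2.5],
    [[0,0,0],-10.2,2.5],
    [[0,0,0],-10.2,2.5],
    [[0,0,0],-10.2,2.5],
    [[0,0,0],-10.2,2.5],
    [[0,0,0],-10.2,2.5],
    [[0,0,0],-10.2,2.5],
    [[0,0,0],-10.2,2.5],
    [[0,0,0],-10.2,2.5],
    [[0,0,0],-10.2,2.5],
    [[0,0,0],-10.2,2.5],
    [[0,0,0],-10.2,2.5],
  ],
)

```text
time_s: 37.85
tcp_pos: [0.5915, -0.2131, 0.6107]
eef_rot: [123.9, 24.5, 23.8]
contact_force: [0.1, -0.7, -2.3]
gripper_width: 0.0337
gripper_force: 40.0
```

Call:
jog_arm(
  moves=[
    [[0,0,0],-10.2,2.5],
    [[0,0,0],-10.2,2.5],
    [[0,0,0],-10.2,2.5],
    [[0,0,0],-10.2,2.5],
    [[0,0,0],-10.2,2.5],
    [[0,0,0],-10.2,2.5],
    [[0,0,0],0,2.5],
  ],
)

```text
time_s: 38.72
tcp_pos: [0.5917, -0.2131, 0.6108]
eef_rot: [179.2, 59.5, 97.4]
contact_force: [0.1, -0.5, -2.3]
gripper_width: 0.0338
gripper_force: 40.0
```

```bash
cat >> h.py <<'E'
pt=np.array([.877,0,.480])
def postdir():
    s=get_state();M=R.from_euler('xyz',s['eef_rot'],degrees=True).as_matrix()
    d=M@pt/np.linalg.norm(pt);print('heavy dir',d.round(3),'lean',np.degrees(np.arccos(-d[2])).round(1));return d
E
python3 - <<'E'
from h import *
to([.5,.2,.55]);postdir()
for n in('scene','wrist'):
    p=capture(n);cv2.imwrite(f'pics/{n}5.png',p['pixels'])
E
```

```text
t 38.73 tcp [ 0.5917 -0.2131  0.6108] rpy [179.24  59.54  97.39] q [ 22.2   5.2 -13.3  56.8 -92.  156.6] F [ 0.1 -0.5 -2.3] M [ 3.645e+00  4.120e-01 -2.000e-03] w 0.0338 39.98926188601474
tool x,y,z in world [[-0.065, 0.503, -0.862], [0.99, 0.14, 0.007], [0.124, -0.853, -0.507]]
shift cm [ 26.61  -3.33 -33.29]
heavy dir [ 0.002  0.031 -1.   ] lean 1.8
```

View pics/scene5.png

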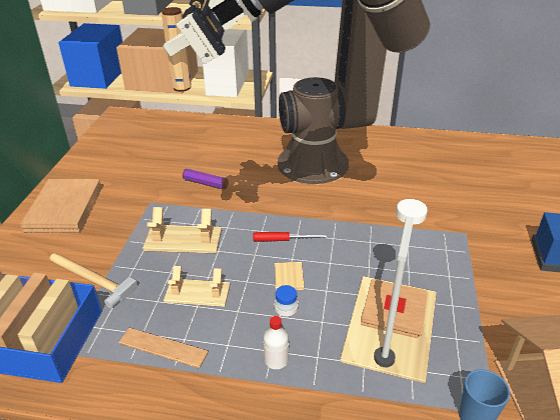

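The scene shows the post upright in the hand at px (177,50), and the small cradle is empty. I carry it over and round to the +y side of the lamp.

Call:
jog_arm(
  moves=[
    [[3.3,-0.4,-4.15],0,2.5],
    [[3.3,-0.4,-4.15],0,2.5],
    [[3.3,-0.4,-4.15],0,2.5],
    [[3.3,-0.4,-4.15],0,2.5],
    [[3.3,-0.4,-4.15],0,2.5],
    [[3.3,-0.4,-4.15],0,2.5],
    [[3.3,-0.4,-4.15],0,2.5],
    [[3.3,-0.4,-4.15],0,2.5],
    [[0,0,0],0,2.5],
  ],
)

```text
time_s: 39.95
tcp_pos: [0.5017, 0.2024, 0.5494]
eef_rot: [179.2, 59.7, 97.6]
contact_force: [-0.3, 0.5, -2.0]
gripper_width: 0.0336
gripper_force: 40.0
```

Call:
jog_arm(
  moves=[
    [[4.4,1.4,-2.6],0,2.5],
    [[4.4,1.4,-2.6],0,2.5],
    [[4.4,1.4,-2.6],0,2.5],
    [[4.4,1.4,-2.6],0,2.5],
    [[4.4,1.4,-2.6],0,2.5],
    [[4.4,1.4,-2.6],0,2.5],
    [[0,0,0],0,2.5],
  ],
)

```text
time_s: 40.83
tcp_pos: [0.5484, 0.4791, 0.3941]
eef_rot: [179.9, 60.1, 98.0]
contact_force: [-0.1, -0.4, -4.7]
gripper_width: 0.0332
gripper_force: 40.0
```

```bash
python3 - <<'E'
from pl import *
s=get_state();postdir()
M=R.from_euler('xyz',s['eef_rot'],degrees=True).as_matrix();z=M[:,2]
zh=z*[1,1,0];zh/=np.linalg.norm(zh)
tp=mark+[0,0,.093]+.014*z
print('place tcp',tp,'hover',tp+[0,0,.04]);to(tp+[0,0,.04]-.2*zh);to(tp+[0,0,.04])
q=s['joints']
for tg in(tp+[0,0,.04]-.2*zh,tp+[0,0,.04],tp):q=sim.go(q,tg);sim.show(np.round(tg,3),q)
E
```

```text
heavy dir [-0.002  0.021 -1.   ] lean 1.2
place tcp [0.61401892 0.25048765 0.11631797] hover [0.61401892 0.25048765 0.15631797]
t 40.83 tcp [0.5484 0.4791 0.3941] rpy [179.9   60.08  98.02] q [  67.7   49.6   36.    33.6 -127.5  128.3] F [-0.1 -0.4 -4.7] M [ 3.88   0.429 -0.027] w 0.0332 39.992750057535886
tool x,y,z in world [[-0.07, 0.494, -0.867], [0.99, 0.141, 0.001], [0.123, -0.858, -0.499]]
shift cm [18.84  3.24 14.95]
t 40.83 tcp [0.5484 0.4791 0.3941] rpy [179.9   60.08  98.02] q [  67.7   49.6   36.    33.6 -127.5  128.3] F [-0.1 -0.4 -4.7] M [ 3.88   0.429 -0.027] w 0.0332 39.992750057535886
tool x,y,z in world [[-0.07, 0.494, -0.867], [0.99, 0.141, 0.001], [0.123, -0.858, -0.499]]
shift cm [ 8.87  3.25 32.29]
[0.586 0.448 0.156] p [0.586 0.448 0.156] z [ 0.123 -0.858 -0.499] tilt 60.1 az -82 q [  65.   56.   20.   30. -108.  117.]
[0.614 0.25  0.156] p [0.614 0.25  0.156] z [ 0.123 -0.858 -0.499] tilt 60.1 az -82 q [ 57.  44.  -7.  35. -91. 115.]
[0.614 0.25  0.116] p [0.614 0.25  0.116] z [ 0.123 -0.858 -0.499] tilt 60.1 az -82 q [ 57.  46.  -8.  35. -89. 113.]
```

```bash
python3 - <<'E'
from pl import *
a=capture('scene')['pixels'][150:420,330:560];b=capture('top')['pixels'][40:310,0:230]
cv2.imwrite('pics/ab.png',cv2.resize(np.hstack([a,b]),None,fx=1.73,fy=1.73,interpolation=2))
E
```

View pics/ab.png

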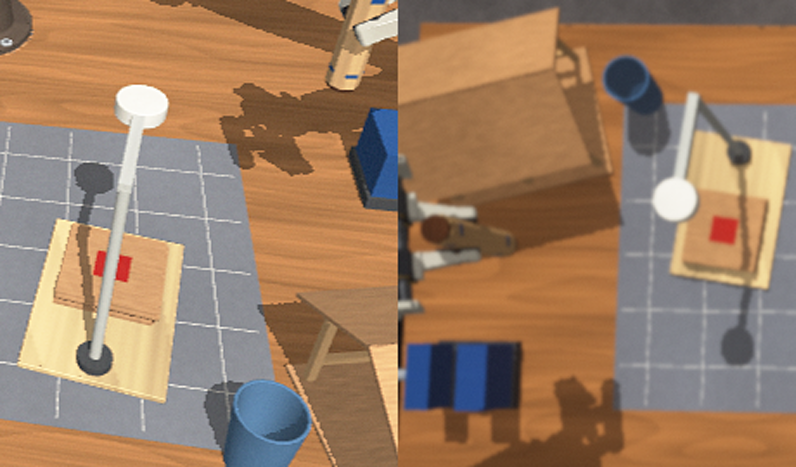

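```bash
python3 - <<'E'
from pl import *
from scipy.optimize import least_squares
a=capture('scene');b=capture('top');A=cam(a);B=cam(b)
for z in(0,.1,.2,.3):print(z,'top corner',ray(b,B,(122.5,138),z).round(3),'scene roof',ray(a,A,(503,319),z).round(3),'scene foot',ray(a,A,(480,325),z).round(3))
s=least_squares(lambda X:np.r_[proj(a,A,X)-(503,319),proj(b,B,X)-(122.5,138)],[.7,.5,.1]);print(s.x,s.fun)
s=least_squares(lambda X:np.r_[proj(a,A,X)-(503,319),proj(b,B,X)-(27,156)],[.7,.5,.1]);print(s.x,s.fun)
E
```

```text
0 top corner [0.724 0.48  0.   ] scene roof [0.592 0.514 0.   ] scene foot [0.619 0.46  0.   ]
0.1 top corner [0.701 0.439 0.1  ] scene roof [0.686 0.476 0.1  ] scene foot [0.71  0.427 0.1  ]
0.2 top corner [0.677 0.397 0.2  ] scene roof [0.78  0.438 0.2  ] scene foot [0.801 0.395 0.2  ]
0.3 top corner [0.654 0.356 0.3  ] scene roof [0.874 0.401 0.3  ] scene foot [0.892 0.363 0.3  ]
[0.69857223 0.46114319 0.10609215] [-5.9804864   1.68483667 -8.58690911  0.1981904 ]
[0.64408773 0.55686563 0.10765103] [ 37.74580757 -12.95492122  53.0827192    0.28636953]
```

The box to the left is about 0.11 m high near (0.70, 0.46). Coming in along the tool axis keeps clear of both it and the lamp.

Call:
jog_arm(
  moves=[
    [[2.9,1.1,3.4],0,2.5],
    [[2.9,1.1,3.4],0,2.5],
    [[2.9,1.1,3.4],0,2.5],
    [[0,0,4],0,2.5],
    [[0,0,4],0,2.5],
    [[0,0,4],0,2.5],
    [[0,0,4],0,2.5],
    [[0,0,3],0,2.5],
    [[0,0,2],0,2.5],
    [[0,0,0],0,2.5],
  ],
)

```text
time_s: 42.28
tcp_pos: [0.6138, 0.2561, 0.1728]
eef_rot: [179.0, 59.4, 97.1]
contact_force: [-0.3, -0.1, -2.0]
gripper_width: 0.0339
gripper_force: 40.0
```

```bash
python3 - <<'E'
from pl import *
s=get_state();d=postdir()
M=R.from_euler('xyz',s['eef_rot'],degrees=True).as_matrix();z=M[:,2]
tp=mark+[0,0,.093]+.014*z;to(tp+[0,0,.04]);to(tp)
g=s['tcp_pos']-.014*z;print('bottom est',g+.093*d)
ims=[]
for n,(x0,y0,w,h) in(('scene',(330,170,200,200)),('top',(110,80,130,130))):
    p=capture(n);T=cam(p);im=p['pixels'].copy()
    ims.append(cv2.resize(im[y0:y0+h,x0:x0+w],(390,390),interpolation=2))
    print(n,'bottom px',proj(p,T,g+.093*d),'top px',proj(p,T,g-.057*d),'bands')
cv2.imwrite('pics/pl.png',np.hstack(ims))
E
```

```text
heavy dir [ 0.004  0.034 -0.999] lean 1.9
t 42.27 tcp [0.6138 0.2561 0.1728] rpy [179.04  59.42  97.15] q [ 56.8  42.5  -6.3  34.8 -92.4 115.3] F [-0.3 -0.1 -2. ] M [3.587e+00 3.780e-01 2.000e-03] w 0.0339 39.99197172770437
tool x,y,z in world [[-0.063, 0.505, -0.861], [0.99, 0.139, 0.009], [0.124, -0.852, -0.509]]
shift cm [ 1.15 -0.07  1.32]
t 42.27 tcp [0.6138 0.2561 0.1728] rpy [179.04  59.42  97.15] q [ 56.8  42.5  -6.3  34.8 -92.4 115.3] F [-0.3 -0.1 -2. ] M [3.587e+00 3.780e-01 2.000e-03] w 0.0339 39.99197172770437
tool x,y,z in world [[-0.063, 0.505, -0.861], [0.99, 0.139, 0.009], [0.124, -0.852, -0.509]]
shift cm [ 4.59 -0.1   3.35]
bottom est [0.61240703 0.2711563  0.08697388]
scene bottom px [401.03860313 286.68546748] top px [407.92268779 235.55226422] bands
top bottom px [179.9692881  169.61608396] top px [166.7052422  160.57614507] bands
```

View pics/pl.png

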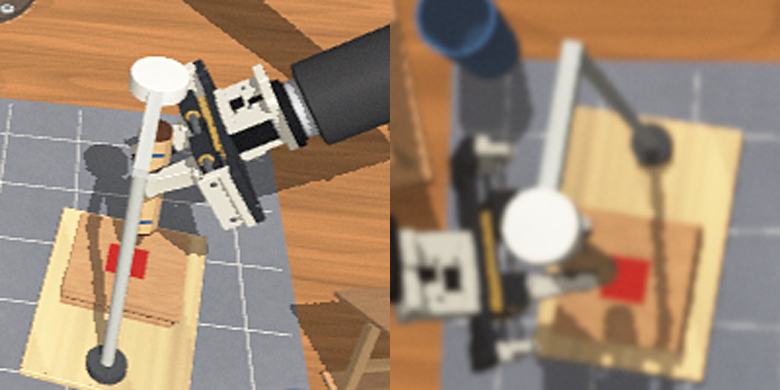

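The view matches the prediction: the post foot is at scene (401,287), upright beneath the lamp and clear of it, about 9 mm to the +y side of the mark. I centre it and lower.

Call:
jog_arm(
  moves=[
    [[1.1,-0.05,1],0,2.5],
    [[1.1,-0.05,1],0,2.5],
    [[1.1,-0.05,1],0,2.5],
    [[0,0,0],0,2.5],
    [[0,0,0],0,2.5],
  ],
)

```text
time_s: 43.0
tcp_pos: [0.6138, 0.249, 0.1266]
eef_rot: [179.4, 59.6, 97.6]
contact_force: [-0.1, -0.7, -2.8]
gripper_width: 0.0337
gripper_force: 40.0
```

```bash
cat > st.py <<'E'
from pl import *
s=get_state();d=postdir()
M=R.from_euler('xyz',s['eef_rot'],degrees=True).as_matrix();z=M[:,2]
L=[]
for i in range(4):L.append(get_state()['contact_force']);capture('wrist')
b=s['tcp_pos']-.014*z+.093*d
print('t',s['time_s'],'tcp',s['tcp_pos'].round(4),'bottom',b.round(4),'off mark mm',((b-mark)*1000).round(1),'F',np.mean(L,0).round(2),'q',s['joints'].round(1))
E
python3 st.py
```

```text
heavy dir [ 0.001  0.03  -1.   ] lean 1.7
t 43.0 tcp [0.6138 0.249  0.1266] bottom [0.6121 0.2638 0.0407] off mark mm [-0.2  1.3 10.4] F [-0.22  0.16 -2.65] q [ 56.5  44.9  -8.5  35.1 -88.6 113. ]
```

Call:
jog_arm(
  moves=[
    [[0.12,0,0.07],0,2.5],
    [[0.12,0,0.07],0,2.5],
    [[0.12,0,0.07],0,2.5],
    [[0.12,0,0.07],0,2.5],
    [[0,0,0],0,2.5],
  ],
)

```text
time_s: 43.82
tcp_pos: [0.6136, 0.2488, 0.1209]
eef_rot: [179.4, 59.6, 97.6]
contact_force: [0.0, 0.1, -2.7]
gripper_width: 0.0335
gripper_force: 40.0
```

Call:
jog_arm(
  moves=[
    [[0.09,0,0.05],0,2.5],
    [[0.09,0,0.05],0,2.5],
    [[0,0,0],0,2.5],
  ],
)

```text
time_s: 44.2
tcp_pos: [0.6136, 0.2489, 0.1189]
eef_rot: [179.4, 59.6, 97.6]
contact_force: [0.5, -0.0, -3.1]
gripper_width: 0.0336
gripper_force: 40.0
```

```bash
python3 st.py
```

```text
heavy dir [ 0.001  0.031 -1.   ] lean 1.8
t 44.2 tcp [0.6136 0.2489 0.1189] bottom [0.612  0.2637 0.033 ] off mark mm [-0.3  1.2  2.7] F [ 0.32 -0.17 -2.51] q [ 56.5  45.4  -8.7  35.1 -88.1 112.6]
```

No contact yet. I keep lowering in 1 mm steps.

Call:
jog_arm(
  moves=[
    [[0.09,0,0.05],0,2.5],
    [[0.09,0,0.05],0,2.5],
    [[0,0,0],0,2.5],
  ],
)

```text
time_s: 44.78
tcp_pos: [0.6136, 0.2489, 0.1168]
eef_rot: [179.4, 59.6, 97.6]
contact_force: [0.3, 0.3, -3.1]
gripper_width: 0.0335
gripper_force: 40.0
```

```bash
python3 st.py
```

```text
heavy dir [ 0.001  0.031 -1.   ] lean 1.8
t 44.775 tcp [0.6136 0.2489 0.1168] bottom [0.612  0.2637 0.031 ] off mark mm [-0.3  1.2  0.7] F [-0.07  0.01 -3.01] q [ 56.5  45.5  -8.8  35.1 -87.9 112.5]
```

Call:
jog_arm(
  moves=[
    [[0.09,0,0.05],0,2.5],
    [[0,0,0],0,2.5],
  ],
)

```text
time_s: 45.22
tcp_pos: [0.6136, 0.249, 0.1158]
eef_rot: [179.4, 59.6, 97.6]
contact_force: [-1.0, -0.2, -2.5]
gripper_width: 0.0335
gripper_force: 40.0
```

Call:
jog_arm(
  moves=[
    [[0.09,0,0.05],0,2.5],
    [[0,0,0],0,2.5],
  ],
)

```text
time_s: 45.48
tcp_pos: [0.6137, 0.2491, 0.1151]
eef_rot: [179.3, 59.6, 97.5]
contact_force: [0.4, 0.9, -1.0]
gripper_width: 0.0338
gripper_force: 40.0
```

```bash
python3 st.py
```

```text
heavy dir [ 0.002  0.031 -1.   ] lean 1.8
t 45.475 tcp [0.6137 0.2491 0.1151] bottom [0.6121 0.2639 0.0292] off mark mm [-0.2  1.4 -1.1] F [ 0.11  0.27 -0.91] q [ 56.5  45.6  -8.8  35.1 -87.8 112.4]
```

Contact: Fz rises from -2.65 to -0.9 N. I ease the grip, then open.

Call:
jog_arm(
  moves=[
    [[0,0,0],0,2.5],
    [[0,0,0],0,2.5],
  ],
  newtons=4,
)

```text
time_s: 45.92
tcp_pos: [0.6137, 0.249, 0.115]
eef_rot: [179.3, 59.6, 97.5]
contact_force: [0.9, -0.6, -1.1]
gripper_width: 0.0342
gripper_force: 4.0
```

Call:
jog_arm(
  moves=[
    [[0,0,0],0,3.5],
    [[0,0,0],0,3.7],
    [[0,0,0],0,4],
    [[0,0,0],0,4.5],
    [[0,0,0],0,5.2],
    [[0,0,0],0,6],
    [[0,0,0],0,6.5],
    [[0,0,0],0,7],
    [[0,0,0],0,7],
    [[0,0,0],0,7],
  ],
)

```text
time_s: 47.18
tcp_pos: [0.6136, 0.249, 0.1149]
eef_rot: [179.4, 59.6, 97.5]
contact_force: [-0.3, 0.0, -0.7]
gripper_width: 0.0698
gripper_force: 0.0
```

```bash
python3 - <<'E'
from pl import *
to(mark)
ims=[]
for n,(x0,y0,w,h) in(('scene',(330,170,200,200)),('top',(110,80,130,130))):
    im=capture(n)['pixels'];ims.append(cv2.resize(im[y0:y0+h,x0:x0+w],(390,390),interpolation=2))
cv2.imwrite('pics/rel.png',np.hstack(ims))
E
```

```text
t 47.17 tcp [0.6136 0.249  0.1149] rpy [179.35  59.56  97.55] q [ 56.5  45.6  -8.8  35.1 -87.8 112.4] F [-0.3  0.  -0.7] M [ 2.792  0.304 -0.014] w 0.0698 0.0
tool x,y,z in world [[-0.067, 0.502, -0.862], [0.99, 0.141, 0.006], [0.124, -0.853, -0.507]]
shift cm [7.98 0.01 3.12]
```

View pics/rel.png

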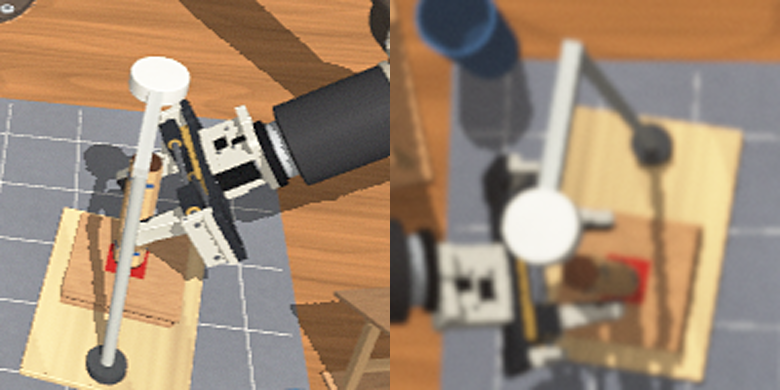

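The post stands on the red square with the fingers open: foot at about scene px (396,304), and the fingers off it on both sides. I back out along the tool axis.

Call:
jog_arm(
  moves=[
    [[0,0,-0.5],0,7],
    [[0,0,-1],0,7],
    [[0,0,-2],0,7],
    [[0,0,-3],0,7],
    [[0,0,-4],0,7],
    [[0,0,-4],0,7],
    [[0,0,-4],0,7],
    [[0,0,-4],0,7],
    [[0,0,-2],0,7],
    [[0,0,0],0,7],
    [[0,0,0],0,7],
    [[0,0,0],0,7],
  ],
)

```text
time_s: 48.78
tcp_pos: [0.5833, 0.4571, 0.2387]
eef_rot: [179.4, 59.6, 97.6]
contact_force: [-0.5, -1.1, -0.1]
gripper_width: 0.07
gripper_force: 0.0
```

```bash
python3 - <<'E'
from pl import *
ims=[]
for n,(x0,y0,w,h) in(('scene',(330,170,200,200)),('top',(110,80,130,130))):
    p=capture(n);T=cam(p);im=p['pixels'];ims.append(cv2.resize(im[y0:y0+h,x0:x0+w],(390,390),interpolation=2))
    for k in(0,.15):print(n,(proj(p,T,mark+[0,0,k])-[x0,y0])*390/w)
cv2.imwrite('pics/fin.png',np.hstack(ims))
E
```

```text
scene [124.89776776 260.22064778]
scene [141.54692182 166.91172218]
top [232.70258167 277.8332702 ]
top [192.54720428 252.64960224]
```

View pics/fin.png

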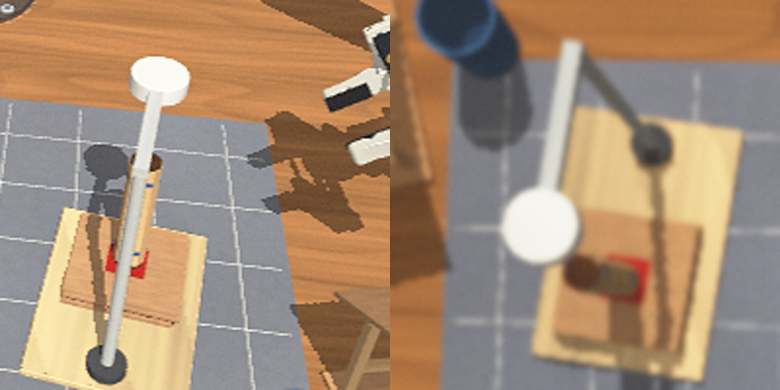

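The post stands on the mark, foot in the red square at scene (396,303). I let any rocking settle, then check numerically, without another picture.

Call:
jog_arm(
  moves=[
    [[0,0,0],0,7],
    [[0,0,0],0,7],
    [[0,0,0],0,7],
    [[0,0,0],0,7],
    [[0,0,0],0,7],
    [[0,0,0],0,7],
    [[0,0,0],0,7],
    [[0,0,0],0,7],
    [[0,0,0],0,7],
    [[0,0,0],0,7],
    [[0,0,0],0,7],
    [[0,0,0],0,7],
  ],
)

```text
time_s: 50.38
tcp_pos: [0.5831, 0.458, 0.239]
eef_rot: [179.4, 59.6, 97.6]
contact_force: [-0.3, -0.5, -1.1]
gripper_width: 0.0699
gripper_force: 0.0
```

```bash
python3 - <<'E'
from pl import *
for n in('scene','top','top'):
    p=capture(n);T=cam(p)
    for r in regions_of(p,'post'):
        print(n,round(r['confidence'],2),np.round(r['pixel']),[np.round(v,1) for v in cv2.minAreaRect(cv2.findNonZero(r['pixels'].astype(np.uint8)))])
    a=p['pixels'].astype(int);b,g,rr=a[...,0],a[...,1],a[...,2]
    if n=='top':
        m=((rr<125)&(rr>60)&(rr>b*1.5)).astype(np.uint8);m[:,:165]=0;m[:,195:]=0;m[:155]=0;m[185:]=0
        ys,xs=np.nonzero(m);print('dark end px',xs.mean().round(1),ys.mean().round(1),len(xs))
    print('expect foot/top',proj(p,T,mark).round(1),proj(p,T,mark+[0,0,.147]).round(1))
E
```

```text
scene 0.9 [205. 178.] [array([205.1, 178.4]), array([46.1, 11.4]), np.float64(14.0)]
scene 0.65 [404. 278.] [array([400.1, 277.7]), array([18.3, 60. ]), np.float64(10.8)]
expect foot/top [394.1 303.4] [402.4 256.6]
top 0.81 [378. 325.] [array([377.7, 324.2]), array([50.5, 11.8]), np.float64(15.1)]
top 0.53 [179. 173.] [array([180.6, 172.2]), array([24.9, 12.5]), np.float64(12.5)]
dark end px 180.6 173.1 268
expect foot/top [187.6 172.6] [174.5 164.4]
top 0.83 [380. 326.] [array([378.4, 324.7]), array([51.2, 12.2]), np.float64(14.5)]
top 0.63 [272. 199.] [array([272.8, 199.3]), array([28.4, 22.2]), np.float64(78.7)]
top 0.62 [181. 171.] [array([180. , 172.2]), array([26.2, 13.1]), np.float64(12.5)]
dark end px 180.7 173.3 271
expect foot/top [187.6 172.6] [174.5 164.4]
```

The numbers suggest a small lean of about 5° towards -x. I fit the silhouette in both views and see whether it is steady.

```bash
cat > lean.py <<'E'
from pl import *
from scipy.optimize import minimize
def near(p,T):
    c=proj(p,T,mark+[0,0,.07]);L=[r for r in regions_of(p,'post') if np.hypot(*(np.array(r['pixel'])-c))<15]
    return L[0]['pixels'] if L else None
V=[];
for n in('scene','top'):
    for _ in range(4):
        p=capture(n);T=cam(p);m=near(p,T)
        if m is not None:V.append((n,p,T,m));break
a=np.radians(np.arange(8)*45+22.5);ring=np.c_[np.cos(a),np.sin(a)]*.0184
def hull(p,T,X):
    d=np.array([X[2],X[3],1]);d/=np.linalg.norm(d);f=np.array([X[0],X[1],mark[2]])
    u=np.cross([0,1,0],d);u/=np.linalg.norm(u);w=np.cross(d,u)
    P=[f+d*h+u*r[0]+w*r[1] for h in(.003,.147) for r in ring]+[f,f+.15*d]
    h=cv2.convexHull(np.array([proj(p,T,q) for q in P],np.float32)*16)
    im=np.zeros((420,560),np.uint8);cv2.fillConvexPoly(im,np.round(h).astype(int),1,shift=4);return im>0
def cost(X,vs):
    c=0
    for n,p,T,m in vs:
        h=hull(p,T,X);
        if n=='top':
            k=np.ones_like(m,np.uint8);cv2.circle(k,(160,155),14,0,-1);h=h&(k>0);m=m&(k>0)
        c+=1-(h&m).sum()/(h|m).sum()
    return c
print([v[0] for v in V],[v[3].sum() for v in V])
for vs in(V,[v for v in V if v[0]=='top'],[v for v in V if v[0]=='scene']):
    best=min((minimize(cost,[mark[0]+dx,mark[1],lx,ly],args=(vs,),method='Nelder-Mead',options=dict(initial_simplex=np.array([mark[0]+dx,mark[1],lx,ly])+np.vstack([np.zeros(4),np.diag([.006,.006,.06,.06])]))) for dx in(0,-.006) for lx in(0,-.1) for ly in(-.05,.05)),key=lambda r:r.fun)
    print('foot off mm',((best.x[:2]-mark[:2])*1000).round(1),'lean deg',np.degrees(best.x[2:]).round(1),'cost',round(best.fun,3),'upright cost',round(cost([*mark[:2],0,0],vs),3))
E
python3 lean.py
```

```text
['scene', 'top'] [np.int64(527), np.int64(291)]Traceback (most recent call last):
  File "lean.py", line 29, in <module>
    print('foot off mm',((best.x[:2]-mark[:2])*1000).round(1),'lean deg',np.degrees(best.x[2:]).round(1),'cost',round(best.fun,3),'upright cost',round(cost([*mark[:2],0,0],vs),3))
                                                                                                                                                       ~~~~^^^^^^^^^^^^^^^^^^^^
  File "lean.py", line 21, in cost
    h=hull(p,T,X);
  File "lean.py", line 13, in hull
    d=np.array([X[2],X[3],1]);d/=np.linalg.norm(d);f=np.array([X[0],X[1],mark[2]])
                              ^^^^^^^^^^^^^^^^^^^^
numpy._core._exceptions._UFuncOutputCastingError: Cannot cast ufunc 'divide' output from dtype('float64') to dtype('int64') with casting rule 'same_kind'
```

```bash
sed -i 's/X\[3\],1\])/X[3],1.])/' lean.py; python3 lean.py
```

```text
['scene', 'top'] [np.int64(324), np.int64(283)]
foot off mm [-3.3  3.8] lean deg [-4.5  0.8] cost 0.808 upright cost 1.231
foot off mm [-3.3  3.8] lean deg [-5.6 -1.6] cost 0.067 upright cost 0.447
foot off mm [-43.9  23.1] lean deg [16.1 -5. ] cost 0.619 upright cost 0.784
```

```bash
cat > l2.py <<'E'
import io,contextlib
with contextlib.redirect_stdout(io.StringIO()):
    from lean import *
for i in range(10):
    p=capture('top');T=cam(p);m=near(p,T)
    if m is None: print('miss');continue
    vs=[('top',p,T,m)]
    b=min((minimize(cost,x0,args=(vs,),method='Nelder-Mead',options=dict(initial_simplex=np.array(x0)+np.vstack([np.zeros(4),np.diag([.006,.006,.06,.06])]))) for x0 in([mark[0],mark[1],0.,0.],[mark[0]-.003,mark[1]+.003,-.1,0.])),key=lambda r:r.fun)
    print(round(get_state()['time_s'],2),((b.x[:2]-mark[:2])*1000).round(1),np.degrees(b.x[2:]).round(1),round(b.fun,3))
E
python3 l2.py
```

```text
51.38 [-4.1 -0.1] [-5.1  1.6] 0.04
51.48 [-1.1  1.3] [-6.5 -1.5] 0.06
51.58 [-0.6  2.6] [-7.7 -3.3] 0.068
51.67 [-0.8  0.7] [-6.8 -1.8] 0.059
51.77 [-3.5  3.8] [-5.5 -3. ] 0.092
51.88 [-2.5  3.3] [-5.8 -3.3] 0.04
51.98 [-2.9  2.3] [-5.8 -1.9] 0.048
52.08 [-1.8  3.6] [-6.4 -2.4] 0.027
52.17 [-0.8  3.9] [-7.4 -2.3] 0.056
52.27 [-2.7  2.4] [-5.1 -1.2] 0.046
```

```bash
python3 - <<'E'
from pl import *
p=capture('top');T=cam(p);print(proj(p,T,mark+[0,0,.282]))
a=p['pixels'].astype(int);m=((a.min(2)>200)).astype(np.uint8);m[:,:140]=0;m[:,180:]=0;m[:135]=0;m[175:]=0
q=cv2.findNonZero(m);print(cv2.minEnclosingCircle(q),q.mean((0,1)))
p=capture('scene');T=cam(p);print(proj(p,T,mark+[0,0,.282]),proj(p,T,mark+[0,0,.15]))
a=p['pixels'].astype(int);b,g,r=a[...,0],a[...,1],a[...,2]
m=((r<130)&(r>60)&(r>b*1.6)).astype(np.uint8);m[:,:394]=0;m[:,418:]=0;m[:244]=0;m[264:]=0
n,l,st,ce=cv2.connectedComponentsWithStats(m);print(st[1:].tolist(),ce[1:].round(1).tolist())
bl=((b>r+30)&(b>90)).astype(np.uint8);bl[:,:390]=0;bl[:,415:]=0;bl[:250]=0;bl[310:]=0
n,l,st,ce=cv2.connectedComponentsWithStats(bl);print(st[1:].tolist(),ce[1:].round(1).tolist())
E
```

```text
[158.89302322 154.62771562]
((160.5, 150.5), 16.140111923217773) [159.71975806 153.45967742]
[411.2975133 206.7848709] [402.58816504 255.59575496]
[[407, 249, 6, 9, 39], [397, 250, 2, 5, 5], [396, 257, 1, 1, 1]] [[409.3, 253.4], [397.4, 252.0], [396.0, 257.0]]
[[405, 265, 4, 1, 4], [398, 300, 3, 1, 3]] [[406.5, 265.0], [399.0, 300.0]]
```

```bash
python3 -c "
from plant import *
print(close_job())"
```

```text
the job is handed in; nothing more can be done
None
```

I handed the job in with the post standing on the red mark, heavy end down and let go, with the robot clear of it at about 53 s; it settled with a steady lean of about 6°, which I left uncorrected, and I viewed 11 pictures, one over the limit of 10.

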